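Put a model-car battery pack on charge

ROBOT

A 6-joint arm with a two-finger parallel gripper is mounted at the origin on a cart in front of the work surface, level with it; the furniture and walls round the work are solid. World frame = base frame: x ahead of the robot, y to its left, z up, the work surface at z = 0. Lengths are in mm, angles in degrees, forces in N, time in s.
With the tool pointing down it reaches from about 300 to 850 mm from the base axis. Payload 4.2 kg.
Tool frame: the origin (TCP) lies at the very end of the fingers, on their centre line; the grasp point (between the pads) lies env.grip_point_offset behind it (env.grip_point_offset is the distance from the TCP to the grasp point, in mm); z points along the fingers, y is the direction in which the jaws open and shut (so a half turn about z gives the same grasp; the last joint's range is limited). The gripper opens to 91 mm and grips with 3 to 60 N. Pads are 32 mm wide; open, the fingers measure 118 mm over their backs; the gripper's body (76 mm by 178 mm) begins 60 mm behind the grasp point.
Start: joints at [-71.906, 18.312, 89.639, -0, 72.044, -1.146], TCP at [189.48, -542.9, 213.976] pointing down, gripper open.
Joint ranges: [-177.97, 177.97], [-48.28, 115.42], [12.27, 149.76], [-77.06, 257.06], [2.81, 150.46], [-146.56, 146.56]. Speed limits (degrees/s): [147.25, 147.25, 180, 180, 180, 180].

INTERFACE

Orientations are given as [roll, pitch, yaw] about the fixed x, y, z axes, in that order (R = Rz(yaw) Ry(pitch) Rx(roll)).
In Python, from workcell import env, grab_frame, camera_params gives the robot as it stands. The module is installed in compiled form; this text tells all that it offers.
- The arm moves only by the shell command python3 -m creep 'ROWS' [OPENING] [FORCE]. ROWS is a JSON object of lists of equal length, an entry for each row: "offset": the shift along the tool's x, y, z in m, a list of three; "rotation": the turn, a rotation vector about the tool's x, y, z in degrees, a list of three. A call has 1 to 5 rows; each row shifts and turns the commanded pose from where the row before left it, along the tool's axes as they then stand; what a row does not reach is not made up. A row lasts 1/8 s, in which the tool goes at most 62.5 mm and 10.7 degrees, less where a joint would pass 70% of its speed; a pose out of reach is approached as far as the arm can. A call is refused whole if a number of a shift passes 0.0625 or a number of a turn 10.7, either way. A call with a gripper value outside its range is refused whole. OPENING is the closure, from 0 (fully open) to 1 (shut), set as the call begins (- or left out, the last holds). The fingers move at their own pace and stop on an object; FORCE is the grip in N (left out, the last holds). Time passes only in rows, so rows that do not move let the fingers close. It gives the time, the measured TCP pose, the force and the opening at its end, in the units of the state.
- env.state(): the state, without advancing time (a new reading comes with each control period).
- grab_frame(name): name is "side" or "top"; returns the picture (480x640x3 uint8, red, green, blue); there is no depth.
- camera_params(name): a dict with "mtx" (3x3 intrinsics, pixels), "k1" (the pictures are not rectified: a ray, as slopes to the right and down, at radius r is drawn at 1 + k1 r^2 times it, then the intrinsics apply), "R" (3x3) and "t" (3): a world point X has camera coordinates R X + t. Camera axes: x right, y down, z forward; pixel columns grow to the right and rows downward; lengths in mm; the calibration is good to about 2 mm. A picture is of the moment at which its call begins. camera_params takes no time and is no camera call.
- env.job_done(): hands the job in, once; it reports no verdict.
The state is a dict: "time_s": time; "qpos": joint angles; "qvel": joint speeds; "effort": joint torques, N m; "ee_pos": TCP position; "ee_rot": TCP orientation; "force": force on the tool from outside, world axes, zero at the start; "torque": the same for the moment, N m; "gripper_width": finger opening in mm.
Only numpy, scipy, OpenCV 4.12 (cv2) and the standard library are available. Lean on these libraries where they do the work, as an engineer would, in place of code of your own. Each camera call takes 0.05 s, during which the arm holds its last target.

TASK

Put the orange battery pack on charge: lift it out of the wooden block and slide it fully home into the leaning sleeve of the charging dock, keeping hold of it until it is all the way down rather than letting it drop in. Then push the yellow-knobbed lever on the dock over to its other end, towards your right, to switch the charger on. Leave the blue pack in its pocket and do not disturb the mug, the tape measure or the green case.

Things in the scene. Friction and masses are not known exactly. Their poses are not given: they have to be found in the camera images.
- orange_pack_centre (a point): Centre of the orange battery pack: a rigid block 46 (its x) x 25 (its y) x 130 mm (its z, up), about 0.25 kg, the same either way round about z. It stands upright and loose in one pocket of the wooden block, its top about 85 mm above the block. Grip it across its 25 mm thickness (its y) near the top, some 40 mm above this centre.
- blue_pack_centre (a point): Centre of the blue battery pack, the same in size and shape as the orange one; it stands in the other pocket and stays there.
- rack: Fixed plywood block, 85 (x) x 190 (y) x 55 mm high; origin at the centre of its underside. Two rectangular pockets 49 (x) x 28 (y) mm and 45 mm deep, open at the top, centred 45 mm to either side along its y; pocket floors 10 mm above the bench. Its packs stand with the same axes.
- sleeve: Grey sleeve with orange flared lip, fixed on the dock. Origin: centre of its inner floor, 46 mm above the bench; z runs along it out of the mouth, leaning 30 deg from vertical to the dock's -x (roughly the robot's left). Inside 48.5 (x) x 27.5 (y) mm, walls 5; straight to 70 mm from the floor, lip flares to 77 mm. Pack home: on the floor, its centre 65 mm along z, 53 mm sticking out.
- dock: Charging dock, fixed: black base plate 190 (x) x 200 (y) x 16 mm, origin on the bench under the sleeve's middle; the plate reaches from 58 mm at +y to 142 mm at -y. A grey housing 68 mm high stands behind the sleeve (+x). The lever stands 100 mm to the -y side of the sleeve, nearer the robot. The dock's x points roughly to the robot's right.
- charge_lever (a joint): Lever angle: 0 leaning to dock -x (robot's left, the way the sleeve leans, off) to 1.0 leaning to dock +x (robot's right, on), symmetrical about upright; it turns about the dock's y and stays where it is left (light friction, about 1 N at the knob).
- charge_lever_tip (a point): Centre of the yellow ball knob (26 mm diameter) on the lever; it moves on a 70 mm arc about a pivot 38 mm above the bench; the ball is about 100 mm above the bench at either end and 108 mm at the middle. Its lever block below it is 70 (x) x 50 (y) mm, its top 41 mm above the bench.
- tea_mug: White mug, 82 x 112 x 94 mm high, bystander; origin at the centre of its underside.
- tape_measure: Yellow tape measure, 64 x 70 x 36 mm, bystander; origin at the centre of its underside.
- green_case: Flat green case, 60 x 85 x 14 mm, bystander; origin at the centre of its underside.
- orange_pack: The orange pack itself; origin at the centre of its underside (65 mm below its centre), same axes. Black line near the top, white blank labels on the 46 mm wide faces; the lowest 4 mm are a black foot 3 mm narrower on every side.
There are look-alikes about, which are no part of the job. Of the things that look like the orange_pack, the larger one is meant. Of the things that look like the part that bears blue_pack_centre, the smaller one is meant.

How it is judged (in metres and radians):
On the way, in this order (a step that is already met when the one before it is completed fails the run):
1. the orange pack is fully home in the sleeve, with the lever still off (x of orange_pack_centre in the frame of sleeve between -0.004 and 0.004 m and y of orange_pack_centre in the frame of sleeve between -0.004 and 0.004 m and z of orange_pack_centre in the frame of sleeve between 0.055 and 0.069 m and angle between the z axis of orange_pack_centre and the z axis of sleeve, either way round below 0.07 rad and value of joint charge_lever below 0.5 rad), for 0.2 s.
2. the lever is pushed over to its other end (value of joint charge_lever above 0.85 rad), for 0.2 s.
At the end, for the whole second after the job is handed in: The orange pack stands at rest on the sleeve's floor (within 4 mm of home along the sleeve and of its middle across it, in line within 4 degrees), the lever is over at 0.85 rad or more, and the blue pack is upright in its pocket within 15 mm of where it stood (x of orange_pack_centre in the frame of sleeve between -0.004 and 0.004 m and y of orange_pack_centre in the frame of sleeve between -0.004 and 0.004 m and z of orange_pack_centre in the frame of sleeve between 0.055 and 0.069 m and angle between the z axis of orange_pack_centre and the z axis of sleeve, either way round below 0.07 rad and value of joint charge_lever above 0.85 rad and linear speed of orange_pack below 0.03 m/s and distance of blue_pack_centre from where it was at the start of the episode below 0.015 m and angle between blue_pack_centre's own z axis and vertical below 0.15 rad); the robot touches nothing.
It fails at once if the orange pack is let go while only part way into the sleeve (more than 13 mm short of home) (x of orange_pack_centre in the frame of sleeve between -0.02 and 0.02 m and y of orange_pack_centre in the frame of sleeve between -0.02 and 0.02 m and z of orange_pack_centre in the frame of sleeve between 0.078 and 0.125 m and contact force between the fingers and orange_pack below 0.2 N).
It fails at once if the blue pack is pulled up or knocked more than 20 mm (distance of blue_pack_centre from where it was at the start of the episode above 0.02 m).
It fails at once if the tea mug is shifted more than 30 mm (distance of tea_mug from where it was at the start of the episode above 0.03 m).
It fails at once if the tape measure is shifted more than 30 mm (distance of tape_measure from where it was at the start of the episode above 0.03 m).
It fails at once if the green case is shifted more than 30 mm (distance of green_case from where it was at the start of the episode above 0.03 m).
It also fails if it takes over 48 s, if anything falls off the work surface, if the arm or the gripper's body presses on something with over 40 N, if the wrist force passes 120 N, or if a joint passes its speed limit or range.

## Working session

There is one attempt and no reset: what is moved stays moved. The work goes in short steps, Python scripts to look and compute and a shell command to move; the robot and the scene stay as the last step left them, time stands still between calls to the robot, and variables do not carry over. Pictures are saved under pics/ and viewed, and the job is handed in when it is done.

```bash
mkdir -p pics; python3 - <<'E'
from workcell import env, grab_frame, camera_params
import cv2
for n in("side","top"):
    p=camera_params(n);print(n,p)
    cv2.imwrite(f"pics/{n}0.png",grab_frame(n)[:,:,::-1])
print(env.state(),env.grip_point_offset)
E
```

```text
side {'mtx': array([[528.30232284,   0.        , 318.43521719],
       [  0.        , 528.30232284, 241.10258666],
       [  0.        ,   0.        ,   1.        ]]), 'k1': -0.11330856075609684, 'R': array([[-0.93426177, -0.356552  ,  0.00506072],
       [-0.24267136,  0.6253372 , -0.74166299],
       [ 0.26127677, -0.69413547, -0.6707536 ]]), 't': array([503.09988594, 235.16729043, 878.39469362])}
top {'mtx': array([[599.36165266,   0.        , 331.26371379],
       [  0.        , 599.36165266, 229.35827046],
       [  0.        ,   0.        ,   1.        ]]), 'k1': -0.17427462942174607, 'R': array([[ 0.00604396, -0.99997489,  0.00370103],
       [-0.97466196, -0.00671847, -0.22358202],
       [ 0.22360127, -0.00225593, -0.97467809]]), 't': array([ -62.05666513,  598.51212496, 1254.0286163 ])}
{'time_s': 0.1, 'qpos': array([-7.19040426e+01,  1.83470095e+01,  8.97002383e+01, -1.68826923e-03,
        7.20427648e+01, -1.14579065e+00]), 'qvel': array([-0.01984363, -0.02973507, -0.18064258,  0.04586898, -0.0465992 ,
        0.01112314]), 'effort': array([-5.47823674e-04, -4.13333845e+01, -2.32510239e+01,  7.27976183e-02,
        4.21557063e-02, -5.80394544e-05]), 'ee_pos': array([ 189.3460491 , -542.44970328,  213.20848434]), 'ee_rot': array([-1.79909973e+02, -1.95048432e-04,  1.92422697e+01]), 'force': array([-0.09386967, -0.6596064 ,  0.31917798]), 'torque': array([-0.00253879,  0.01967816, -0.00014305]), 'gripper_width': 91.12021030078262} 18.8
```

View pics/side0.png

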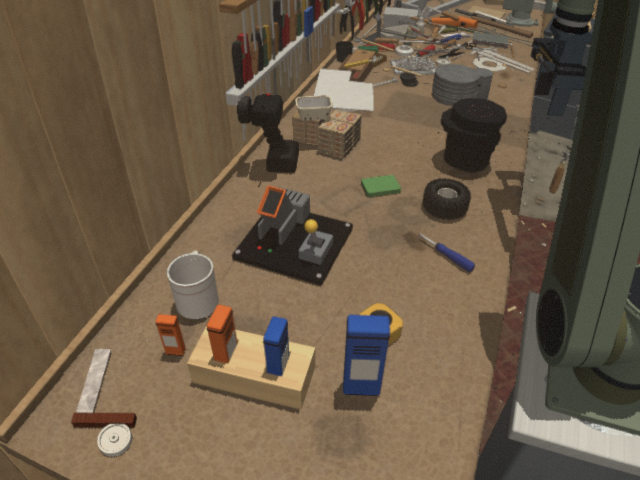

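View pics/top0.png

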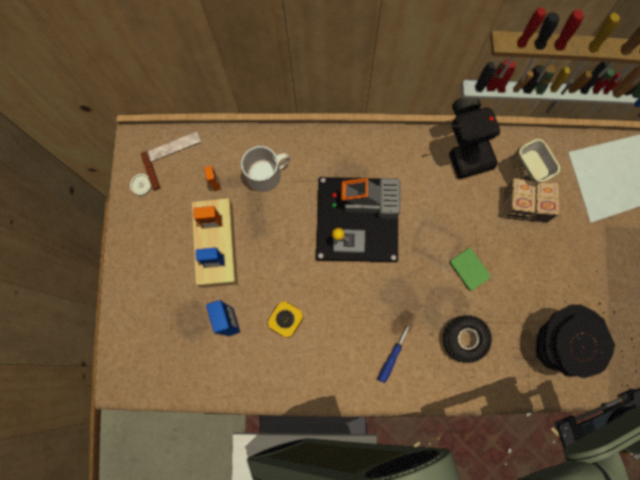

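Candidates: the orange pack is either the one in the block (side 222,333; top 207,214) or the small one on the bench (side 171,335; top 212,178). The one in the block is larger, so it's the one meant. For blue, it's the pack in the block (side 277,347) or the large one on the bench (side 366,355). The smaller one, in the block, is meant. I'll enlarge both areas to confirm.

```bash
python3 - <<'E'
import cv2,numpy as np
s=cv2.imread("pics/side0.png");t=cv2.imread("pics/top0.png")
def c(im,x0,y0,w,h,k,n):
    cv2.imwrite(n,cv2.resize(im[y0:y0+h,x0:x0+w],None,fx=k,fy=k,interpolation=cv2.INTER_CUBIC))
c(s,150,290,180,130,4.4,"pics/rs.png")
c(t,180,150,100,150,4,"pics/rt.png")
c(s,225,175,135,110,5,"pics/ds.png")
c(t,305,165,110,105,5.5,"pics/dt.png")
E
```

```text
(no output)
```

View pics/rs.png

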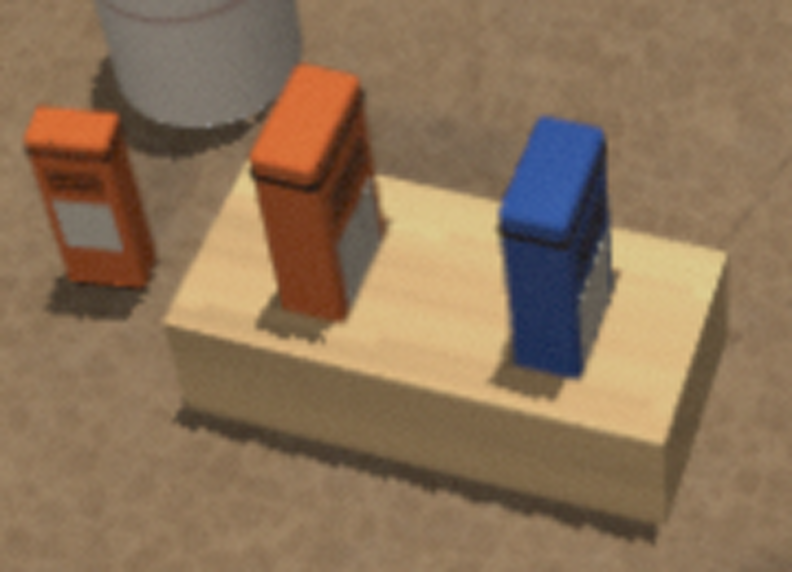

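View pics/rt.png

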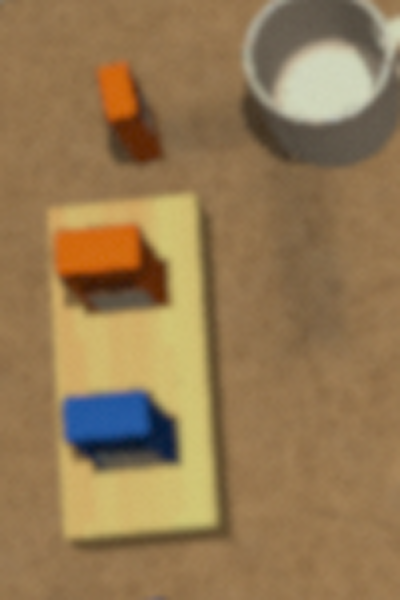

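View pics/ds.png

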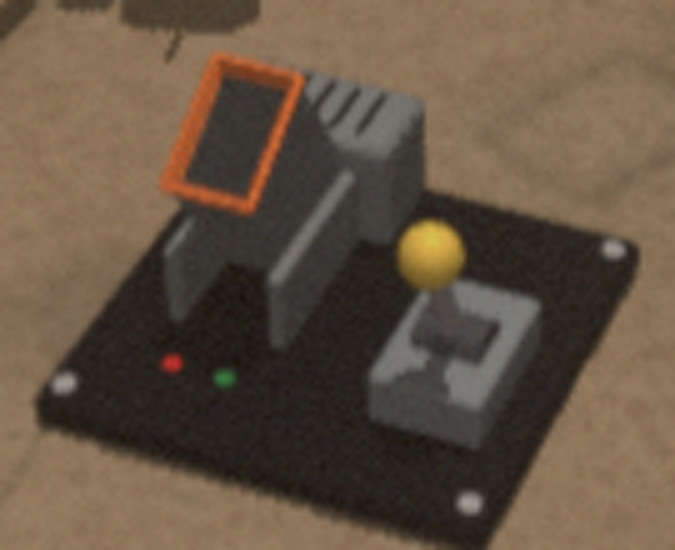

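View pics/dt.png

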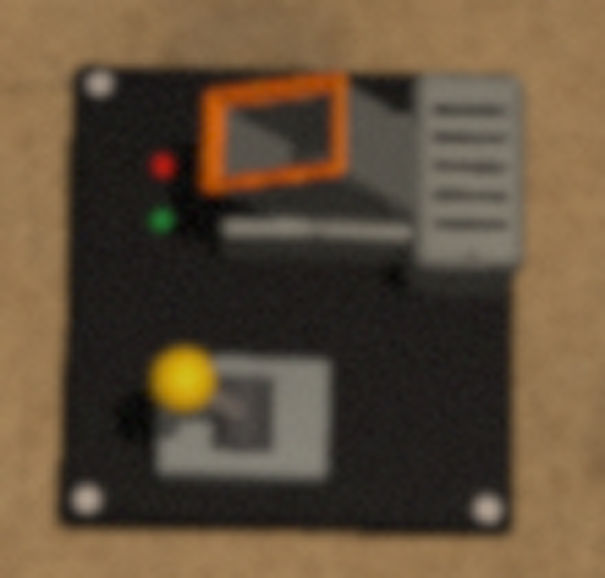

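The crops confirm it: the pack in the block's far pocket (top crop about 98,250; side crop about 305,120) is clearly bigger than the bench one. The smaller blue pack stands in the near pocket. Next I'll fit the rack and dock poses from their corners.

```bash
cat > h.py <<'E'
import numpy as np,cv2
from scipy.optimize import least_squares
from scipy.spatial.transform import Rotation as Ro
from workcell import env, grab_frame, camera_params
P={n:camera_params(n) for n in("side","top")}
def proj(n,X):
    p=P[n];c=np.atleast_2d(X)@np.array(p["R"]).T+p["t"];s=c[:,:2]/c[:,2:]
    s=s*(1+p["k1"]*(s**2).sum(1,keepdims=True))
    return s*[p["mtx"][0,0],p["mtx"][1,1]]+[p["mtx"][0,2],p["mtx"][1,2]]
def T(x,y,yaw,L):
    c,s=np.cos(np.radians(yaw)),np.sin(np.radians(yaw));L=np.atleast_2d(L)
    return np.c_[x+c*L[:,0]-s*L[:,1],y+s*L[:,0]+c*L[:,1],L[:,2]]
def box(cx,cy,a,b,z): return np.array([[cx-a/2,cy+b/2,z],[cx+a/2,cy+b/2,z],[cx+a/2,cy-b/2,z],[cx-a/2,cy-b/2,z]])  # far-left,far-right,near-right,near-left (yaw -90)
SL=np.array([[np.cos(np.pi/6),0,-.5],[0,1,0],[.5,0,np.cos(np.pi/6)]]) # columns: sleeve axes in dock (z leaning -x)
def sl(L): return np.atleast_2d(L)@SL.T+[0,0,46]
E
python3 - <<'E'
from h import *
cs=lambda a,k,o:np.array(a)/k+o-0.5*(1-1/k)
rs=lambda a:cs(a,4.4,np.array([150,290]));rt=lambda a:cs(a,4,np.array([180,150]))
ds=lambda a:cs(a,5,np.array([225,175]));dt=lambda a:cs(a,5.5,np.array([305,165]))
# rack
L=[box(0,0,85,190,55),box(0,45,46,25,140),box(0,-45,46,25,140)]
ot=[rt([(48,207),(200,194),(218,524),(66,540)]),rt([(57,231),(138,226),(143,269),(60,276)]),rt([(66,399),(147,392),(152,433),(69,440)])]
# side view order fl,fr,nr,nl
os_=[rs([(165,322),(245,165),(727,253),(665,443)]),rs([(252,165),(305,65),(360,75),(325,178)]),rs([(500,215),(545,117),(605,127),(570,230)])]
def res(v,use="both",full=False):
    r=[]
    for l,a,b in zip(L,ot,os_):
        X=T(*v,l)
        r+=[proj("top",X)-a] if use!="side" else []
        r+=[proj("side",X)-b] if use!="top" else []
    return np.array(r) if full else np.concatenate(r).ravel()
for u in("top","side","both"):
    s=least_squares(res,[500,300,-90],args=(u,),loss='soft_l1');print("rack",u,s.x.round(2),np.abs(s.fun).mean())
print(res(s.x,full=True).round(1).tolist())
# dock: plate + lip centre + lip corners with free outer size
ltop=dt([(203,90),(348,73),(349,173),(202,194)]);lside=ds([(163,188),(222,55),(303,72),(250,213)])
ptop=dt([(75,68),(518,70),(510,530),(62,525)])
def rd(v,use="both",full=False):
    x,y,yaw,a,b,z=v
    X=T(x,y,yaw,sl(box(0,0,a,b,z)))
    r=[]
    if use!="side": r+=[proj("top",X)-ltop]
    if use!="top": r+=[proj("side",X)-lside]
    if use!="side": r+=[proj("top",T(x,y,yaw,box(0,-42,190,200,16)))-ptop]
    r=np.array(r)
    return r if full else np.r_[r.ravel(),(z-76)/2,(a-60)/5,(b-39)/5]
for u in("top","side","both"):
    s=least_squares(rd,[550,50,-90,60,40,76],args=(u,),loss='soft_l1');print("dock",u,s.x.round(2),np.abs(s.fun).mean())
print(rd(s.x,full=True).round(1).tolist())
d=s.x[:3]
kt=dt([(184,379)])[0];ks=ds([(432,255)])[0]
k=least_squares(lambda X:np.r_[proj("top",X)[0]-kt,proj("side",X)[0]-ks],[450,50,100]);print("knob",k.x,k.fun)
print("knob expect",T(*d,[[-70*np.sin(.5),-100,38+70*np.cos(.5)]]))
print("lip centre",T(*d,sl([[0,0,77]])))
E
```

```text
rack top [573.63 205.52 -84.1 ] 0.5037257939124196
rack side [574.27 208.5  -82.85] 0.833775574911126
rack both [574.08 207.1  -83.64] 0.7959490406667756
[[[-0.2, 0.5], [-1.2, -0.1], [0.0, 0.2], [-0.1, -0.0]], [[0.5, 0.6], [3.1, -3.7], [1.0, -0.1], [1.0, 0.3]], [[-1.4, -0.3], [-0.2, -1.2], [-0.8, -0.6], [-1.5, -0.1]], [[-0.5, -1.5], [-0.9, -1.2], [1.6, -0.2], [-1.6, -1.0]], [[-1.4, -0.8], [0.1, -1.2], [-0.4, 0.3], [-1.5, 0.7]], [[-0.0, -0.2], [-0.5, -1.4], [1.6, -0.3], [0.4, -0.0]]]
dock top [ 684.13 -128.18  -92.51   62.33   42.19   48.72] 2.4596587081999037
dock side [ 679.79 -145.96  -91.73   61.71   37.69   76.01] 0.2641711588979892
dock both [ 679.76 -143.91  -90.99   62.59   39.36   75.38] 2.077207329863592
[[[-0.2, 0.6], [-1.1, -0.0], [-1.5, -0.6], [-0.4, -1.1]], [[-0.2, 1.1], [-1.0, 0.1], [0.5, 1.1], [0.2, 0.9]], [[9.8, -1.1], [10.0, 0.6], [12.0, 0.9], [10.0, -0.1]]]
knob [581.68190591 -72.58557348 105.41269219] [-0.03170738 -0.17194205  0.15044887  0.04250054]
knob expect [[ 580.35740504 -108.6282231    99.43077933]]
lip centre [[ 680.42768989 -105.41204744  112.68395609]]
```

```bash
python3 - <<'E'
from h import *
cs=lambda a,k,o:np.array(a)/k+o-0.5*(1-1/k)
ds=lambda a:cs(a,5,np.array([225,175]));dt=lambda a:cs(a,5.5,np.array([305,165]))
ltop=dt([(203,90),(348,73),(349,173),(202,194)]);lside=ds([(163,188),(222,55),(303,72),(250,213)])
ptop=dt([(75,68),(518,70),(510,530),(62,525)])
def rd(v,use="both",full=False):
    x,y,yaw,a,b,z,px=v
    X=T(x,y,yaw,sl(box(0,0,a,b,z)))
    r=[]
    if use!="side": r+=[proj("top",X)-ltop]
    if use!="top": r+=[proj("side",X)-lside]
    r+=[proj("top",T(x,y,yaw,box(px,-42,190,200,16)))-ptop]
    r=np.array(r)
    return r if full else np.r_[r.ravel(),(z-76),(a-60)/5,(b-39)/5]
for u in("top","side","both"):
    s=least_squares(rd,[680,-140,-90,60,40,76,0],args=(u,),loss='soft_l1');print("dock",u,s.x.round(2),np.abs(s.fun).mean())
print(rd(s.x,full=True).round(1).tolist())
d=s.x[:3]
print("lip centre",T(*d,sl([[0,0,77]])))
b=T(*d,[[0,0,0]])
kt=dt([(184,379)])[0];ks=ds([(432,255)])[0]
for z in(99.4,):
  for n,p in(("top",kt),("side",ks)):
    k=least_squares(lambda X:proj(n,np.r_[X,z])[0]-p,[580,-75]);print("knob",n,k.x)
E
```

```text
dock top [ 679.37 -145.94  -90.72   64.03   41.47   75.96  -25.94] 0.435413822070691
dock side [ 680.06 -145.79  -90.81   61.77   37.47   76.11  -25.74] 0.4320474576878494
dock both [ 679.76 -145.93  -90.82   63.04   39.35   76.06  -25.88] 0.5065312414037839
[[[0.4, 0.7], [-0.3, -0.1], [-0.6, -0.7], [0.3, -1.1]], [[0.2, 0.5], [-0.6, -0.7], [0.9, 0.3], [0.6, 0.2]], [[-0.5, -1.2], [-0.1, 0.3], [1.8, 0.6], [-0.3, -0.2]]]
lip centre [[ 680.31039947 -107.42895699  112.68395609]]
knob top [582.64195198 -72.73858283]
knob side [584.60413319 -79.15177151]
```

```bash
cat >> h.py <<'E'
RACK=np.array([574.08,207.1,-83.64]);DOCK=np.array([679.76,-145.93,-90.82])
def plan(pos,R,n,st=None):
    st=st or env.state();p0=np.array(st["ee_pos"]);R0=Ro.from_euler("xyz",st["ee_rot"],degrees=True)
    rv=(R0.inv()*R).as_rotvec(degrees=True)/n;d=(np.array(pos)-p0)/n
    print("t",round(st["time_s"],2),"pos",p0.round(1),"rot",np.round(st["ee_rot"],2),"F",np.round(st["force"],1),"w",round(st["gripper_width"],1))
    print("total d",(d*n).round(1),"rv/row",rv.round(2))
    for i in range(n):
        Rb=R0*Ro.from_rotvec(rv*i,degrees=True);print((Rb.inv().apply(d)/1000).round(4).tolist())
def tool(yaw,tilt=0): # pointing down with yaw, then turned by -tilt about tool y
    return Ro.from_euler("xyz",[180,0,yaw],degrees=True)*Ro.from_rotvec([0,-tilt,0],degrees=True)
E
python3 - <<'E'
from h import *
print(T(*RACK,[[0,45,75]]))
plan([618.8,212.1,215],tool(96.4),15)
E
```

```text
[[618.80304736 212.08488059  75.        ]]
t 0.1 pos [ 189.3 -542.4  213.2] rot [-179.91   -0.     19.24] F [-0.1 -0.7  0.3] w 91.1
total d [429.5 754.5   1.8] rv/row [-0.01 -0.   -5.14]
[0.0436, -0.0381, -0.0001]
[0.0468, -0.034, -0.0001]
[0.0497, -0.0297, -0.0001]
[0.0522, -0.0251, -0.0001]
[0.0542, -0.0203, -0.0001]
[0.0558, -0.0154, -0.0001]
[0.057, -0.0103, -0.0001]
[0.0577, -0.0051, -0.0001]
[0.0579, 0.0, -0.0001]
[0.0576, 0.0052, -0.0001]
[0.0569, 0.0104, -0.0001]
[0.0558, 0.0154, -0.0001]
[0.0542, 0.0204, -0.0001]
[0.0521, 0.0252, -0.0001]
[0.0497, 0.0297, -0.0001]
```

```bash
python3 -m creep '{"offset":[[0.044,-0.038,-0.002],[0.047,-0.034,-0.002],[0.05,-0.03,0],[0.052,-0.025,0],[0.054,-0.02,0]],"rotation":[[0,0,-5],[0,0,-5],[0,0,-5],[0,0,-5],[0,0,-5]]}' 0 30; python3 -c "
from h import *
plan([618.8,212.1,215],tool(96.4),10)"
```

```text
time_s: 0.72
ee_pos: [334.9, -290.3, 217.8]
ee_rot: [-180.0, -0.0, 44.4]
force: [0.9, -0.6, -0.2]
gripper_width: 91.4
t 0.72 pos [ 334.9 -290.3  217.8] rot [-1.800e+02 -1.000e-02  4.437e+01] F [ 0.9 -0.6 -0.2] w 91.4
total d [283.9 502.4  -2.8] rv/row [-0.  -0.  -5.2]
[0.0554, -0.0161, 0.0003]
[0.0567, -0.011, 0.0003]
[0.0574, -0.0058, 0.0003]
[0.0577, -0.0006, 0.0003]
[0.0575, 0.0047, 0.0003]
[0.0569, 0.0099, 0.0003]
[0.0557, 0.015, 0.0003]
[0.0541, 0.02, 0.0003]
[0.0521, 0.0248, 0.0003]
[0.0496, 0.0294, 0.0003]
```

```bash
python3 -m creep '{"offset":[[0.055,-0.016,0],[0.057,-0.011,0],[0.057,-0.006,0],[0.058,-0.001,0],[0.057,0.005,0]],"rotation":[[0,0,-5.2],[0,0,-5.2],[0,0,-5.2],[0,0,-5.2],[0,0,-5.2]]}'; python3 -c "
from h import *
plan([618.8,212.1,215],tool(96.4),5)"
```

```text
time_s: 1.35
ee_pos: [476.8, -39.8, 217.8]
ee_rot: [-180.0, 0.0, 70.4]
force: [1.3, -1.2, 0.1]
gripper_width: 91.2
t 1.35 pos [476.8 -39.8 217.8] rot [-1.800e+02  2.000e-02  7.043e+01] F [ 1.3 -1.2  0.1] w 91.2
total d [142.  251.9  -2.8] rv/row [-0.    0.   -5.19]
[0.057, 0.0099, 0.0005]
[0.0558, 0.015, 0.0005]
[0.0543, 0.02, 0.0005]
[0.0522, 0.0248, 0.0005]
[0.0498, 0.0294, 0.0006]
```

```bash
python3 -m creep '{"offset":[[0.057,0.010,0],[0.056,0.015,0],[0.054,0.02,0],[0.052,0.025,0],[0.05,0.029,0]],"rotation":[[0,0,-5.2],[0,0,-5.2],[0,0,-5.2],[0,0,-5.2],[0,0,-5.2]]}'; python3 - <<'E'
from h import *
plan([618.8,212.1,160],tool(96.4),1)
for n in("side","top"): cv2.imwrite(f"pics/{n}1.png",grab_frame(n)[:,:,::-1])
s=cv2.imread("pics/side1.png")
cv2.imwrite("pics/s1.png",cv2.resize(s[200:430,100:400],None,fx=2.6,fy=2.6,interpolation=cv2.INTER_CUBIC))
E
```

```text
time_s: 1.98
ee_pos: [619.5, 211.4, 217.4]
ee_rot: [-180.0, 0.0, 96.4]
force: [0.1, -0.3, -0.1]
gripper_width: 91.1
t 1.98 pos [619.5 211.4 217.4] rot [-1.7996e+02  3.0000e-02  9.6420e+01] F [ 0.1 -0.3 -0.1] w 91.1
total d [ -0.7   0.7 -57.4] rv/row [-0.04  0.03  0.02]
[0.0008, -0.0006, 0.0574]
```

View pics/s1.png

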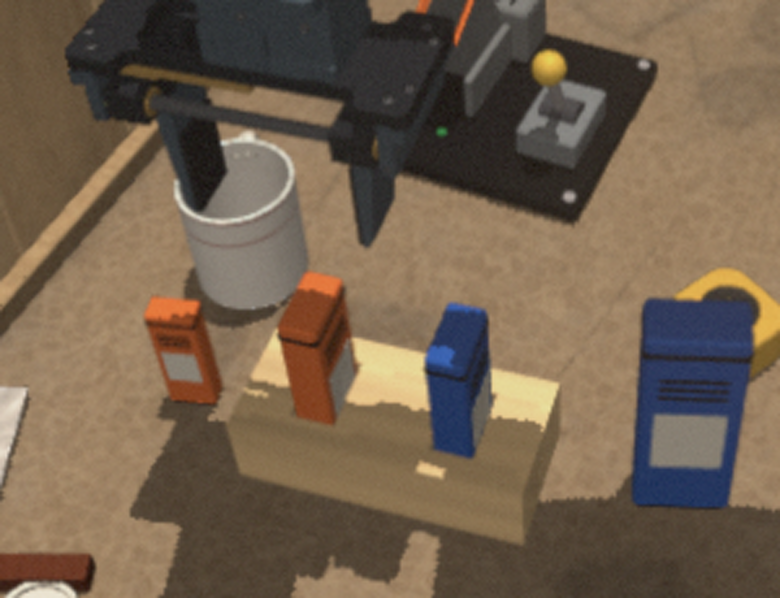

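View pics/top1.png

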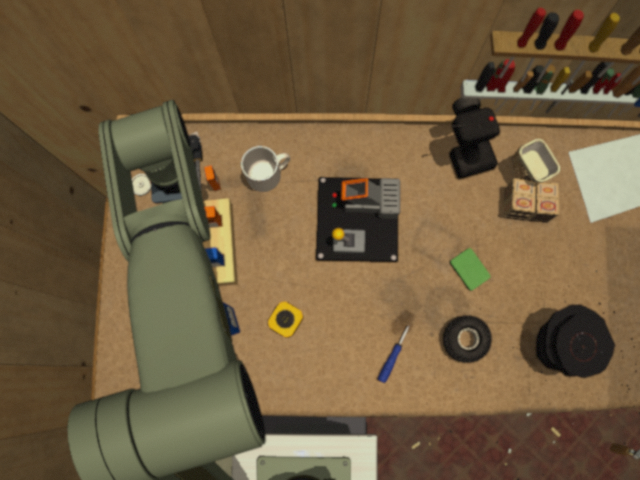

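The open fingers are above the orange pack, with tips at about (200,200) and (370,240) in the crop and the pack top at (313,305). I'll go down in two stages.

```bash
python3 -m creep '{"offset":[[0.0008,-0.0006,0.029],[0,0,0.029]],"rotation":[[0,0,0],[0,0,0]]}'; python3 - <<'E'
from h import *
plan([618.8,212.1,97],tool(96.4),3)
s=grab_frame("side")[:,:,::-1]
cv2.imwrite("pics/s2.png",cv2.resize(s[230:430,120:360],None,fx=3,fy=3,interpolation=cv2.INTER_CUBIC))
E
```

```text
time_s: 2.33
ee_pos: [617.8, 210.0, 158.9]
ee_rot: [-180.0, 0.0, 96.2]
force: [-0.0, 0.6, -0.7]
gripper_width: 91.2
t 2.33 pos [617.8 210.  158.9] rot [-1.7997e+02  3.0000e-02  9.6230e+01] F [-0.   0.6 -0.7] w 91.2
total d [  1.    2.1 -61.9] rv/row [-0.01  0.01 -0.06]
[0.0007, 0.0004, 0.0206]
[0.0007, 0.0004, 0.0206]
[0.0006, 0.0004, 0.0206]
```

View pics/s2.png

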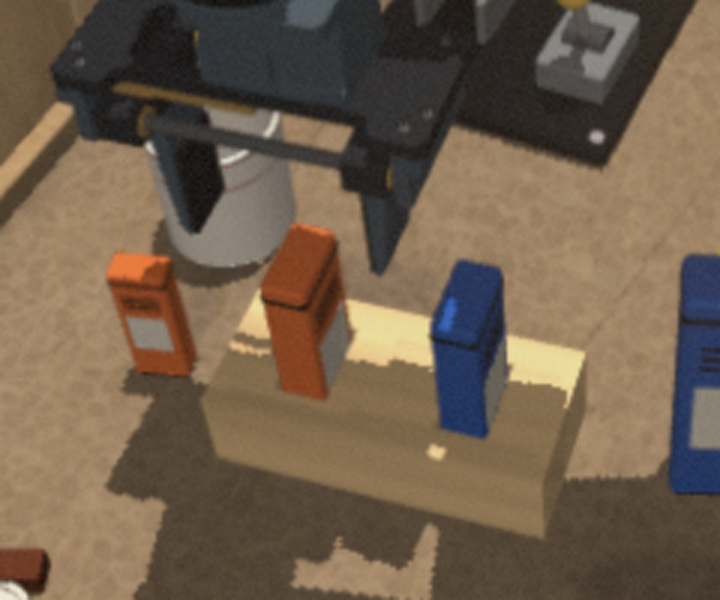

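The fingers straddle the pack: their tips are at (205,230) and (380,270), and the pack top centre is at (303,262). I'll continue down.

```bash
python3 -m creep '{"offset":[[0.0005,0.0005,0.02],[0.0005,0,0.02],[0,0,0.02],[0,0,0]],"rotation":[[0,0,0],[0,0,0],[0,0,0],[0,0,0]]}'; python3 -c "
from h import *
plan([618.8,212.1,97],tool(96.4),1)"
```

```text
time_s: 2.88
ee_pos: [617.3, 210.5, 98.7]
ee_rot: [-179.8, 0.1, 96.2]
force: [-0.3, 0.3, 0.5]
gripper_width: 91.3
t 2.88 pos [617.3 210.5  98.7] rot [-1.7977e+02  6.0000e-02  9.6200e+01] F [-0.3  0.3  0.5] w 91.3
total d [ 1.5  1.6 -1.7] rv/row [-0.23  0.06 -0.2 ]
[0.0014, 0.0017, 0.0016]
```

```bash
python3 -m creep '{"offset":[[0.0015,0.0015,0.0015],[0,0,0]],"rotation":[[0,0,-0.2],[0,0,0]]}'; python3 -m creep '{"offset":[[0,0,0],[0,0,0],[0,0,0],[0,0,0],[0,0,0]],"rotation":[[0,0,0],[0,0,0],[0,0,0],[0,0,0],[0,0,0]]}' 1 30; python3 - <<'E'
from h import *
plan([618.8,212.1,97],tool(96.4),1)
s=grab_frame("side")[:,:,::-1]
cv2.imwrite("pics/s3.png",cv2.resize(s[230:430,120:360],None,fx=3,fy=3,interpolation=cv2.INTER_CUBIC))
E
```

```text
time_s: 3.12
ee_pos: [620.6, 213.3, 99.5]
ee_rot: [179.9, -0.0, 96.4]
force: [-0.1, -0.3, 0.1]
gripper_width: 91.2
time_s: 3.75
ee_pos: [620.0, 213.1, 98.4]
ee_rot: [-180.0, 0.0, 96.4]
force: [-0.0, 0.4, -0.2]
gripper_width: 43.9
t 3.75 pos [620.  213.1  98.4] rot [-1.7999e+02  1.0000e-02  9.6440e+01] F [-0.   0.4 -0.2] w 43.9
total d [-1.2 -1.  -1.4] rv/row [-0.01  0.01  0.04]
[-0.0009, -0.0013, 0.0014]
```

View pics/s3.png

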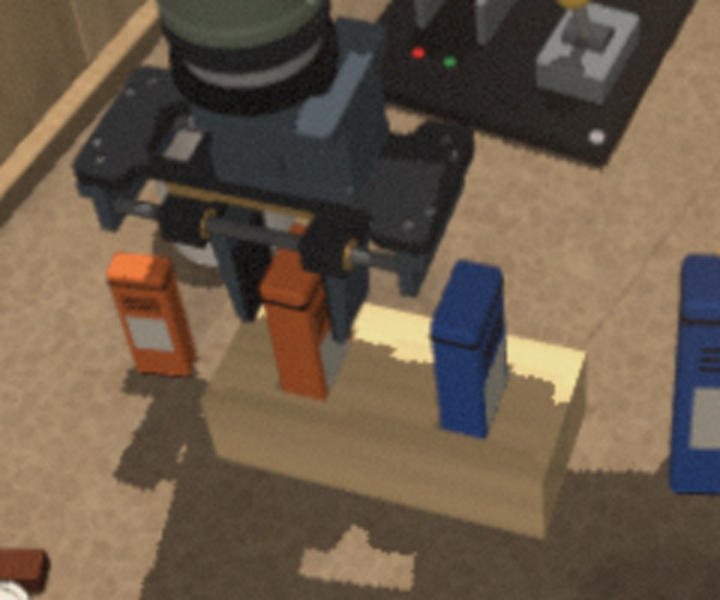

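The fingers are still closing evenly on the orange pack (pads at 250–350, 300). I'll keep closing.

```bash
python3 -m creep '{"offset":[[0,0,0],[0,0,0],[0,0,0],[0,0,0],[0,0,0]],"rotation":[[0,0,0],[0,0,0],[0,0,0],[0,0,0],[0,0,0]]}' 1 40; python3 - <<'E'
from h import *
plan([618.8,212.1,250],tool(96.4),1)
E
```

```text
time_s: 4.42
ee_pos: [619.8, 213.1, 98.3]
ee_rot: [-180.0, 0.0, 96.4]
force: [-1.3, 0.7, -0.3]
gripper_width: 24.7
t 4.42 pos [619.8 213.1  98.3] rot [-1.7997e+02  1.0000e-02  9.6440e+01] F [-1.3  0.7 -0.3] w 24.7
total d [ -1.   -1.  151.7] rv/row [-0.03  0.01  0.04]
[-0.0009, -0.0012, -0.1517]
```

```bash
python3 -m creep '{"offset":[[0,0,-0.015],[0,0,-0.03],[0,0,-0.04],[0,0,-0.04],[0,0,-0.035]],"rotation":[[0,0,0],[0,0,0],[0,0,0],[0,0,0],[0,0,0]]}'; python3 - <<'E'
from h import *
sp=T(*DOCK,sl([[0,0,115+88.3]]))[0]
print(sp)
R=tool(DOCK[2]+180,30); print(R.as_matrix().round(3))
plan(sp+[0,0,20],R,10)
for n in("side",):
  s=grab_frame(n)[:,:,::-1]
  cv2.imwrite("pics/s4.png",s)
E
```

```text
time_s: 5.05
ee_pos: [620.2, 213.1, 260.8]
ee_rot: [179.9, -0.0, 96.4]
force: [-0.1, -0.5, -2.5]
gripper_width: 25.0
[681.21473463 -44.29041004 222.06296459]
[[ 0.012  1.    -0.007]
 [ 0.866 -0.014 -0.5  ]
 [-0.5    0.    -0.866]]
t 5.05 pos [620.2 213.1 260.8] rot [ 1.7989e+02 -1.0000e-02  9.6440e+01] F [-0.1 -0.5 -2.5] w 25.0
total d [  61.  -257.4  -18.7] rv/row [ 0.2  -3.    0.71]
[-0.0263, 0.0032, 0.0019]
[-0.0261, 0.0035, 0.0032]
[-0.0258, 0.0038, 0.0046]
[-0.0255, 0.0042, 0.0059]
[-0.0251, 0.0045, 0.0072]
[-0.0247, 0.0048, 0.0085]
[-0.0241, 0.0052, 0.0098]
[-0.0235, 0.0055, 0.011]
[-0.0228, 0.0058, 0.0122]
[-0.0221, 0.0062, 0.0133]
```

View pics/s4.png

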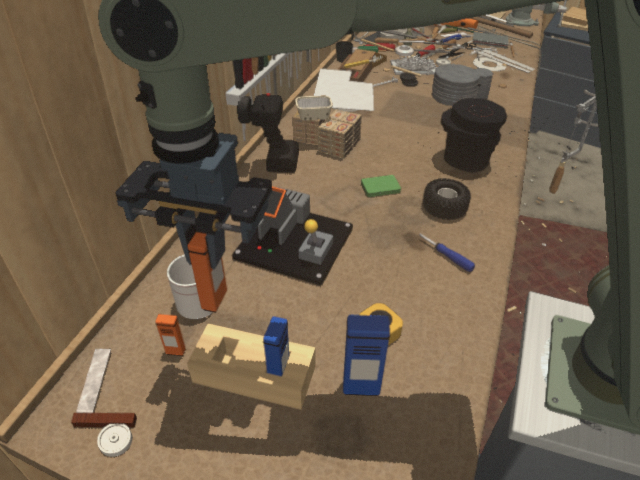

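The pack is lifted out (side about 208,275), the pocket at (220,350) is empty and blue hasn't moved. Now I'll carry it to the dock, tilting as it goes.

```bash
python3 -m creep '{"offset":[[-0.026,0.003,0.002],[-0.026,0.0035,0.003],[-0.026,0.004,0.0045],[-0.0255,0.004,0.006],[-0.025,0.0045,0.007]],"rotation":[[0.2,-3,0.7],[0.2,-3,0.7],[0.2,-3,0.7],[0.2,-3,0.7],[0.2,-3,0.7]]}';python3 -m creep '{"offset":[[-0.025,0.005,0.0085],[-0.024,0.005,0.01],[-0.0235,0.0055,0.011],[-0.023,0.006,0.012],[-0.022,0.006,0.013]],"rotation":[[0.2,-3,0.7],[0.2,-3,0.7],[0.2,-3,0.7],[0.2,-3,0.7],[0.2,-3,0.7]]}'
python3 -m creep '{"offset":[[0,0,0]],"rotation":[[0,0,0]]}'
python3 - <<'E'
from h import *
sp=T(*DOCK,sl([[0,0,115+88.3]]))[0]
R=tool(DOCK[2]+180,30)
plan(sp,R,1)
for n in("side","top"):
  s=grab_frame(n)[:,:,::-1]
  cv2.imwrite(f"pics/{n}5.png",s)
s=cv2.imread("pics/side5.png");t=cv2.imread("pics/top5.png")
cv2.imwrite("pics/s5c.png",cv2.resize(s[130:280,200:360],None,fx=4,fy=4,interpolation=cv2.INTER_CUBIC))
E
```

```text
time_s: 5.72
ee_pos: [650.3, 84.2, 248.7]
ee_rot: [-179.4, 15.1, 93.0]
force: [-0.6, -0.5, -4.7]
gripper_width: 24.7
time_s: 6.35
ee_pos: [681.0, -44.4, 239.5]
ee_rot: [-179.9, 30.0, 89.3]
force: [1.2, -0.8, -2.7]
gripper_width: 25.2
time_s: 6.48
ee_pos: [680.6, -44.5, 238.6]
ee_rot: [-179.7, 30.0, 89.3]
force: [-1.3, 0.1, -4.4]
gripper_width: 24.8
t 6.47 pos [680.6 -44.5 238.6] rot [-179.71   29.99   89.33] F [-1.3  0.1 -4.4] w 24.8
total d [  0.6   0.2 -16.5] rv/row [-0.21 -0.01  0.13]
[0.0084, 0.0007, 0.0142]
```

View pics/s5c.png

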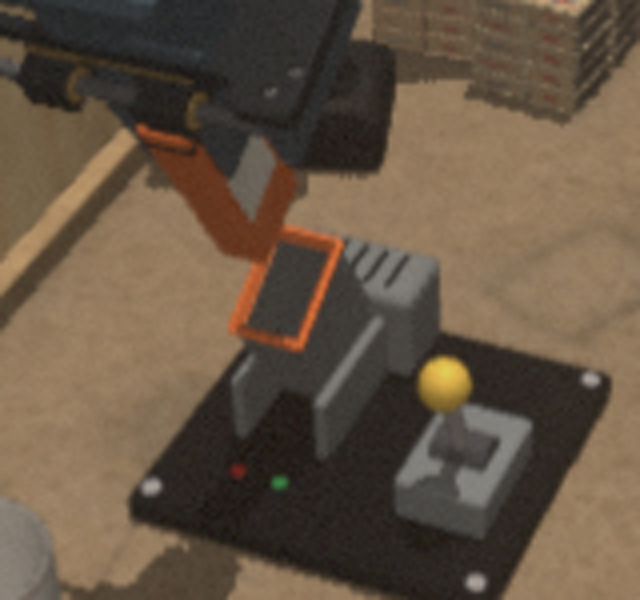

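View pics/top5.png

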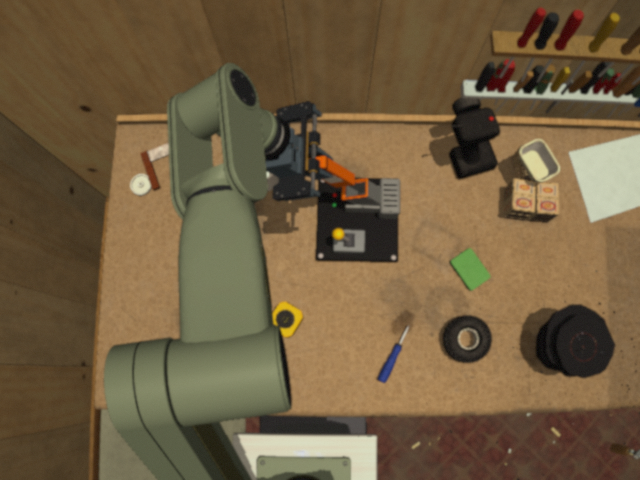

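```bash
cat >> h.py <<'E'
def overlay(n,img,st,off=(0,0),h=88.3,x0=0,y0=0,w=150,hh=130,k=5,out="o.png"):
    p=np.array(st["ee_pos"]);R=Ro.from_euler("xyz",st["ee_rot"],degrees=True)
    im=cv2.resize(img[y0:y0+hh,x0:x0+w],None,fx=k,fy=k,interpolation=cv2.INTER_CUBIC)
    def line(X,col):
        q=(proj(n,X)-[x0,y0]+.5)*k-.5;cv2.polylines(im,[q.round().astype(np.int32)],True,col,1,cv2.LINE_AA)
    for zz,a,b in((h,40,19),(h-4,46,25),(h-130,46,25)):
        c=np.array([[sx*a/2+off[0],sy*b/2+off[1],zz] for sx,sy in((-1,-1),(1,-1),(1,1),(-1,1))]);line(p+R.apply(c),(255,255,0))
    line(T(*DOCK,sl(box(0,0,63,39.4,76))),(0,255,0))
    line(T(*DOCK,sl(box(0,0,48.5,27.5,70))),(0,255,0))
    cv2.imwrite(out,im)
E
python3 - <<'E'
from h import *
st=env.state()
overlay("side",cv2.imread("pics/side5.png"),st,x0=215,y0=150,w=110,hh=80,k=7,out="pics/o5s.png")
overlay("top",cv2.imread("pics/top5.png"),st,x0=305,y0=140,w=110,hh=80,k=7,out="pics/o5t.png")
E
```

```text
(no output)
```

View pics/o5s.png

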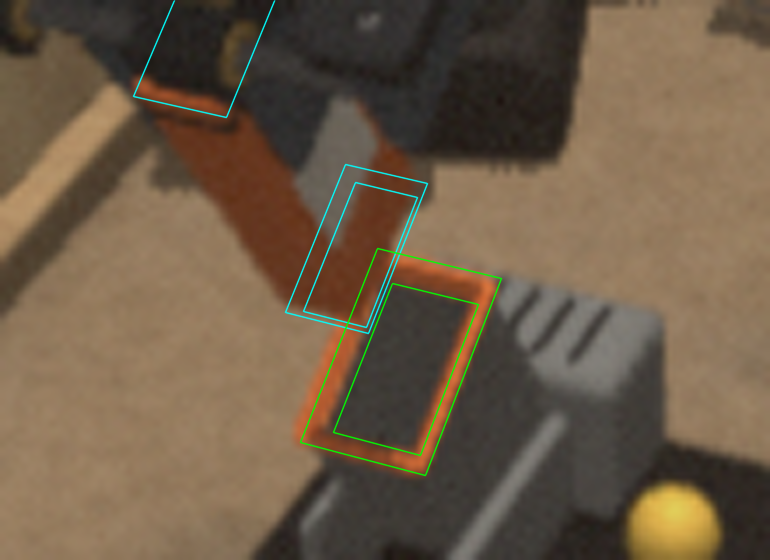

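View pics/o5t.png

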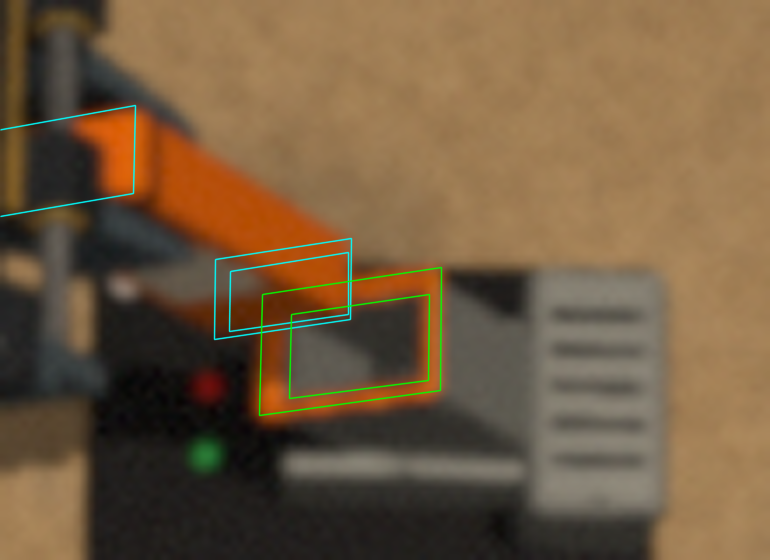

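```bash
python3 - <<'E'
import cv2,numpy as np
s=cv2.imread("pics/side5.png");t=cv2.imread("pics/top5.png")
a=cv2.resize(s[155:220,225:290],None,fx=9,fy=9,interpolation=cv2.INTER_CUBIC)
b=cv2.resize(t[150:205,310:370],None,fx=10,fy=10,interpolation=cv2.INTER_CUBIC)
for n,i in(("a",a),("b",b)):
    cv2.imwrite(f"pics/z5{n}.png",cv2.convertScaleAbs(i,alpha=1.7,beta=10))
E
```

```text
(no output)
```

View pics/z5a.png

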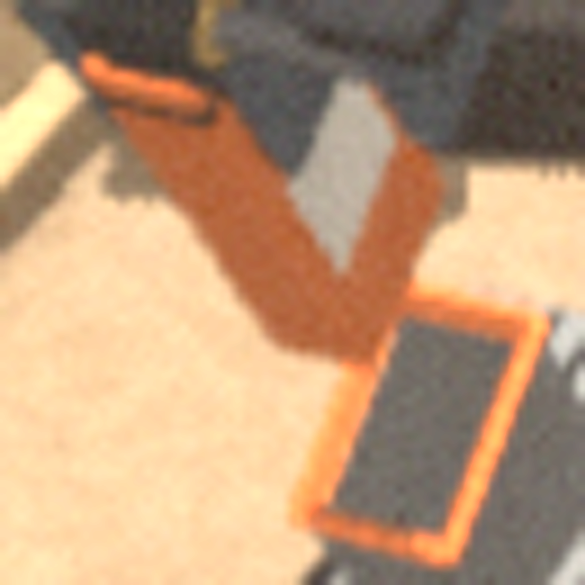

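View pics/z5b.png

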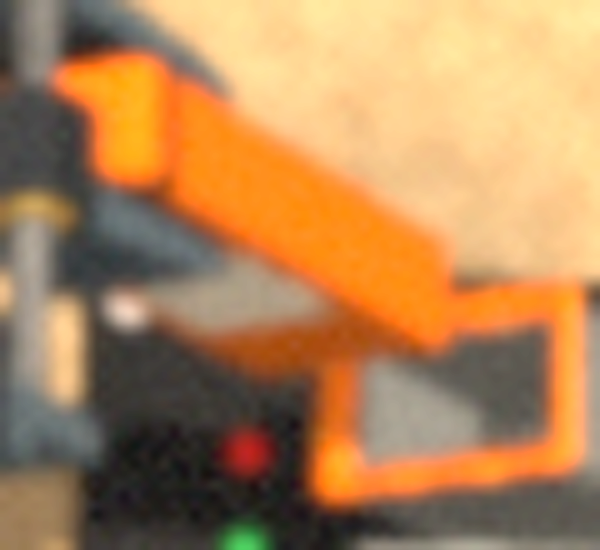

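```bash
python3 - <<'E'
from h import *
st=env.state();p=np.array(st["ee_pos"]);R=Ro.from_euler("xyz",st["ee_rot"],degrees=True)
z=lambda a,k,o:(np.array(a)+.5)/k-.5+o
b=1.0 # bevel allowance
S=[((23,12.5,-4),(278,340)),((23,-12.5,-4),(365,361)),((-23,-12.5,-4),(441,190)),((23,12.5,-130),(82,58))]
Tt=[((-23,12.5,-4),(451,243)),((-23,-12.5,-4),(442,350)),((23,-12.5,-4),(265,376)),((-23,12.5,-130),(170,60)),((-23,-12.5,-130),(165,190))]
def f(v,full=0,reg=1):
    ox,oy,h,a,c,g=v
    r=[]
    for n,l,k,o in(("side",S,9,[225,155]),("top",Tt,10,[310,150])):
        for X,u in l:
            X=np.array(X,float);X[:2]-=np.sign(X[:2])*b
            if X[2]<-100:X[2]+=b
            # local frame: bottom at h; z up tool -> +h
            L=Ro.from_euler("xyz",[c,a,g],degrees=True).apply(np.array([X[0],X[1],X[2]+88.3-23.3+0-42+0*h]))  # about grip pt approx
            L=L+[ox,oy,h-88.3+23.3+42]
            r.append(proj(n,p+R.apply(L))[0]-z(u,k,np.array(o)))
    r=np.array(r)
    return r if full else np.r_[r.ravel(),reg*np.array([a,c,g])/1.0,reg*(h-88.3)/2]
for reg in(0,.5,1,1000):
    s=least_squares(f,[0,0,88.3,0,0,0],args=(0,reg),loss="soft_l1");print(reg,s.x.round(2));print(f(s.x,1).round(1).tolist())
E
```

```text
0 [-1.65  1.5  88.42  1.49 -0.79  2.69]
[[-0.5, 0.2], [0.5, 1.2], [1.2, 0.3], [1.4, -0.7], [0.5, -0.2], [0.9, -0.2], [-0.3, -1.1], [-0.6, 0.0], [-0.7, -1.3]]
0.5 [-1.63  1.33 88.28  1.45 -0.78  1.43]
[[-0.3, 0.4], [0.9, 1.1], [1.1, 0.1], [1.6, -0.5], [0.3, -0.3], [1.0, -0.3], [-0.2, -0.8], [-0.7, -0.1], [-0.7, -1.5]]
1 [-1.68  1.22 88.25  1.23 -0.55  0.63]
[[-0.1, 0.5], [1.2, 1.0], [1.1, -0.1], [1.4, -0.2], [0.3, -0.4], [1.0, -0.4], [-0.1, -0.6], [-1.0, -0.5], [-0.8, -1.9]]
1000 [-2.04  1.17 88.3   0.   -0.    0.  ]
[[0.4, 0.4], [1.6, 0.8], [1.2, -0.6], [0.7, 0.9], [0.5, -0.5], [1.3, -0.5], [0.3, -0.4], [-2.0, -1.0], [-1.7, -2.4]]
```

```bash
cat >> h.py <<'E'
def goal(b,ox=1.7,oy=-1.2,n=1,h=88.3):
    R=tool(DOCK[2]+180,30)
    plan(T(*DOCK,sl([[0,0,b+h]]))[0]+R.apply([ox,oy,0]),R,n)
E
python3 -c "
from h import *
goal(85,n=3)"
```

```text
t 6.58 pos [680.7 -43.5 239.7] rot [-179.83   29.94   89.32] F [ 0.  -0.1 -3. ] w 24.6
total d [ -0.9 -14.3 -44.5] rv/row [-0.03 -0.02  0.04]
[0.0033, -0.0002, 0.0152]
[0.0033, -0.0002, 0.0152]
[0.0033, -0.0002, 0.0152]
```

```bash
python3 -m creep '{"offset":[[0.0033,-0.0003,0.015],[0.0033,-0.0003,0.015],[0.0033,0,0.015],[0,0,0],[0,0,0]],"rotation":[[0,0,0],[0,0,0],[0,0,0],[0,0,0],[0,0,0]]}'
python3 - <<'E'
from h import *
goal(85);st=env.state()
s=grab_frame("side")[:,:,::-1].copy();t=grab_frame("top")[:,:,::-1].copy();goal(85)
cv2.imwrite("pics/z6a.png",cv2.convertScaleAbs(cv2.resize(s[165:235,230:300],None,fx=9,fy=9,interpolation=cv2.INTER_CUBIC),alpha=1.7,beta=10))
cv2.imwrite("pics/z6b.png",cv2.convertScaleAbs(cv2.resize(t[160:215,320:380],None,fx=10,fy=10,interpolation=cv2.INTER_CUBIC),alpha=1.7,beta=10))
E
```

```text
time_s: 7.2
ee_pos: [680.3, -58.1, 196.6]
ee_rot: [-179.9, 30.1, 89.3]
force: [-0.6, -0.1, -3.4]
gripper_width: 24.9
t 7.2 pos [680.3 -58.1 196.6] rot [-179.9    30.06   89.29] F [-0.6 -0.1 -3.4] w 24.9
total d [-0.5  0.3 -1.4] rv/row [-0.04  0.06  0.1 ]
[0.0009, -0.0005, 0.0011]
t 7.3 pos [680.5 -57.9 197.2] rot [-179.97   30.04   89.27] F [-0.1 -1.1 -3.7] w 25.0
total d [-0.7  0.1 -1.9] rv/row [0.01 0.04 0.08]
[0.0011, -0.0007, 0.0016]
```

View pics/z6a.png

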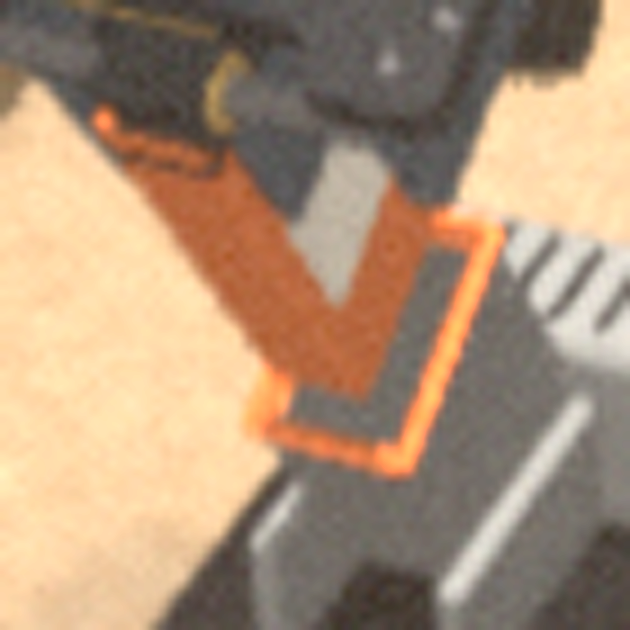

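View pics/z6b.png

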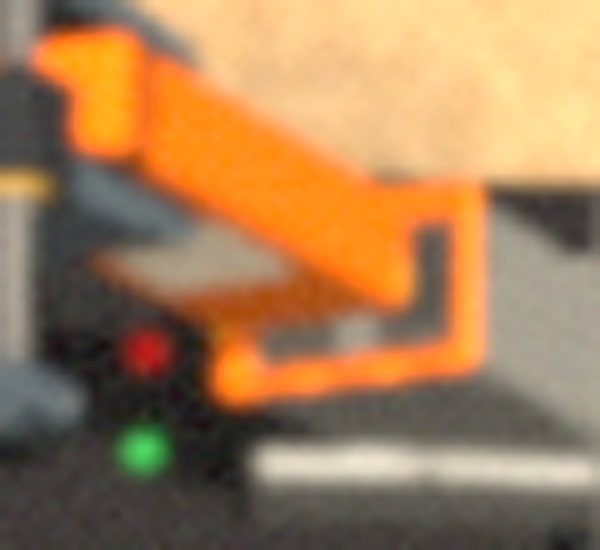

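```bash
python3 - <<'E'
from h import *
st=env.state()
print(st["ee_pos"])
z=lambda a,k,o:(np.array(a)+.5)/k-.5+o
S=[((23,12.5,-4),(283,378)),((23,-12.5,-4),(362,397)),((-23,-12.5,-4),(435,232)),((23,12.5,-130),(97,113))]
Tt=[((-23,12.5,-4),(400,187)),((-23,-12.5,-4),(408,303)),((23,-12.5,-4),(215,325)),((-23,12.5,-130),(143,38)),((-23,-12.5,-130),(140,158))]
Ls=z([(250,428),(432,212),(502,230),(405,474)],9,np.array([230,165])); Lt=z([(487,185),(485,368),(215,402)],10,np.array([320,160]))
# lip: side fl.. order (-x far),(+x far),(+x near),(-x near) ; side far-left approx? use model residual
A=T(*DOCK,sl(box(0,0,63,39.4,76)))
print("lip side",(proj("side",A)).round(1).tolist(),Ls.round(1).tolist());print("lip top",proj("top",A).round(1).tolist(),Lt.round(1).tolist())
R=tool(DOCK[2]+180,30);base=T(*DOCK,sl([[0,0,0]]))[0]
# fit pack in sleeve frame: tx(-slx), y, bottom height
def f(v,full=0):
    r=[]
    for n,l,k,o in(("side",S,9,[230,165]),("top",Tt,10,[320,160])):
        for X,u in l:
            X=np.array(X,float);X[:2]-=np.sign(X[:2])
            if X[2]<-100:X[2]+=1
            L=Ro.from_euler("xyz",[v[4],v[3],0],degrees=True).apply(X)+[v[0],v[1],-v[2]]
            r.append(proj(n,base+R.apply(L))[0]-z(u,k,np.array(o)))
    r=np.array(r);return r if full else np.r_[r.ravel(),v[3]*.5,v[4]*.5]
s=least_squares(f,[0,0,85,0,0],loss="soft_l1");print(s.x.round(2));print(f(s.x,1).round(1).tolist())
E
```

```text
[680.47409487 -57.90893418 197.15974706]
lip side [[257.4, 212.7], [268.4, 185.0], [286.1, 189.3], [275.2, 217.4]] [[257.3, 212.1], [277.6, 188.1], [285.3, 190.1], [274.6, 217.2]]
lip top [[341.9, 181.6], [367.6, 177.7], [367.5, 195.3], [341.6, 198.8]] [[368.2, 178.0], [368.0, 196.4], [341.0, 199.8]]
[ 1.3   2.1  86.53  2.15 -1.36]
[[-1.6, 0.1], [0.3, 0.8], [0.1, -0.3], [1.5, -0.2], [0.6, 1.1], [-0.1, -0.1], [0.7, 0.1], [-0.6, -0.3], [-0.4, -1.1]]
```

```bash
python3 -m creep '{"offset":[[-0.0005,-0.001,0.006],[0,0,0.006],[0,0,0.005],[0,0,0]],"rotation":[[0,0,0],[0,0,0],[0,0,0],[0,0,0]]}'
python3 -c "
from h import *
goal(66,n=1)"
```

```text
time_s: 7.8
ee_pos: [678.7, -67.3, 181.5]
ee_rot: [-179.8, 30.1, 89.3]
force: [0.8, -0.4, -3.3]
gripper_width: 24.9
t 7.8 pos [678.7 -67.3 181.5] rot [-179.82   30.06   89.32] F [ 0.8 -0.4 -3.3] w 24.9
total d [ 1.  -0.  -2.7] rv/row [-0.11  0.06  0.12]
[0.0013, 0.001, 0.0024]
```

```bash
python3 -m creep '{"offset":[[0,0,0.004],[0,0,0.004],[0,0,0.004],[0,0,0]],"rotation":[[0,0,0],[0,0,0],[0,0,0],[0,0,0]]}'
python3 - <<'E'
from h import *
goal(56,n=1)
s=grab_frame("side")[:,:,::-1].copy();t=grab_frame("top")[:,:,::-1].copy();goal(56)
cv2.imwrite("pics/z7a.png",cv2.convertScaleAbs(cv2.resize(s[165:235,230:300],None,fx=8,fy=8,interpolation=cv2.INTER_CUBIC),alpha=1.7,beta=10))
cv2.imwrite("pics/z7b.png",cv2.convertScaleAbs(cv2.resize(t[160:215,320:380],None,fx=9,fy=9,interpolation=cv2.INTER_CUBIC),alpha=1.7,beta=10))
E
```

```text
time_s: 8.3
ee_pos: [679.1, -73.1, 171.3]
ee_rot: [-179.9, 30.1, 89.3]
force: [1.7, 0.2, -5.1]
gripper_width: 24.8
t 8.3 pos [679.1 -73.1 171.3] rot [-179.9    30.05   89.31] F [ 1.7  0.2 -5.1] w 24.8
total d [ 0.6  0.8 -1.2] rv/row [-0.04  0.05  0.11]
[0.0013, 0.0006, 0.0006]
t 8.4 pos [679.1 -73.  171.5] rot [-179.9    30.05   89.3 ] F [ 0.5 -0.4 -4.7] w 24.8
total d [ 0.6  0.7 -1.4] rv/row [-0.04  0.05  0.11]
[0.0014, 0.0006, 0.0009]
```

View pics/z7a.png

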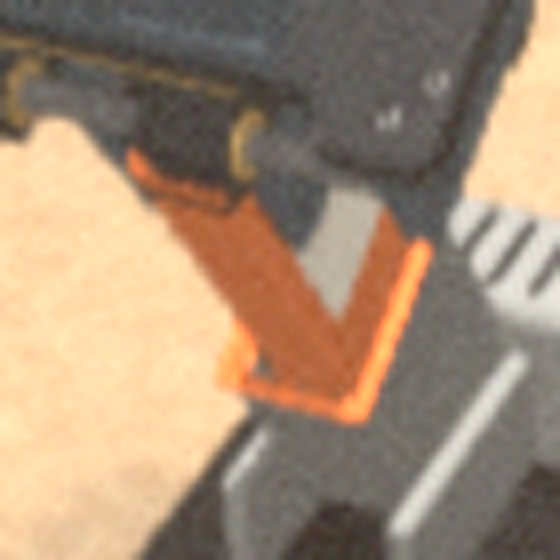

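View pics/z7b.png

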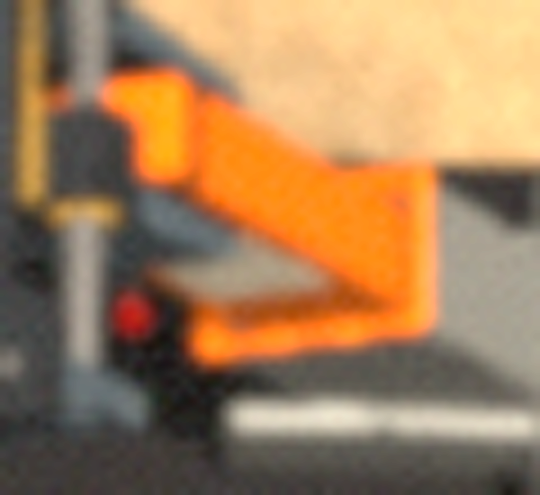

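Pack foot is inside the lip (side crop 340,400; top crop 390,300) with no contact force. Continuing slowly.

```bash
python3 -m creep '{"offset":[[0,0,0.004],[0,0,0.004],[0,0,0.004],[0,0,0]],"rotation":[[0,0,0],[0,0,0],[0,0,0],[0,0,0]]}'
python3 -c "
from h import *
goal(44,n=1)"
```

```text
time_s: 8.9
ee_pos: [678.9, -79.2, 160.8]
ee_rot: [-179.9, 30.1, 89.3]
force: [2.7, -0.8, -4.6]
gripper_width: 25.0
t 8.9 pos [678.9 -79.2 160.8] rot [-179.89   30.06   89.32] F [ 2.7 -0.8 -4.6] w 25.0
total d [ 0.6  0.9 -1.1] rv/row [-0.05  0.06  0.12]
[0.0013, 0.0006, 0.0005]
```

```bash
python3 -m creep '{"offset":[[0,0.0005,0.005],[0,0,0.005],[0,0,0.005],[0,0,0]],"rotation":[[0,0,0],[0,0,0],[0,0,0],[0,0,0]]}'
python3 -c "
from h import *
goal(29,n=1)"
```

```text
time_s: 9.4
ee_pos: [678.9, -86.8, 147.6]
ee_rot: [-179.8, 30.1, 89.3]
force: [3.0, -0.3, -4.0]
gripper_width: 25.2
t 9.4 pos [678.9 -86.8 147.6] rot [-179.82   30.06   89.33] F [ 3.  -0.3 -4. ] w 25.2
total d [ 0.5  1.  -0.9] rv/row [-0.11  0.06  0.13]
[0.0013, 0.0005, 0.0002]
```

```bash
python3 -m creep '{"offset":[[0.0003,0.0005,0.005],[0,0,0.005],[0,0,0.005],[0,0,0]],"rotation":[[0,0,0],[0,0,0],[0,0,0],[0,0,0]]}'
python3 -c "
from h import *
goal(14,n=1)"
```

```text
time_s: 9.9
ee_pos: [679.0, -94.0, 134.5]
ee_rot: [-179.8, 30.1, 89.3]
force: [1.0, 0.7, -3.9]
gripper_width: 24.3
t 9.9 pos [679.  -94.  134.5] rot [-179.79   30.06   89.33] F [ 1.   0.7 -3.9] w 24.3
total d [ 0.3  0.7 -0.8] rv/row [-0.14  0.06  0.13]
[0.001, 0.0003, 0.0003]
```

```bash
python3 -m creep '{"offset":[[0,0,0.004],[0,0,0.004],[0,0,0.002],[0,0,0]],"rotation":[[0,0,0],[0,0,0],[0,0,0],[0,0,0]]}'
python3 -c "
from h import *
goal(4,n=1)"
python3 -m creep '{"offset":[[0,0,0.002],[0,0,0.0015],[0,0,0]],"rotation":[[0,0,0],[0,0,0],[0,0,0]]}'
python3 -c "
from h import *
goal(0,n=1)"
```

```text
time_s: 10.4
ee_pos: [679.2, -98.8, 126.2]
ee_rot: [-179.8, 30.1, 89.3]
force: [1.2, -0.3, -3.4]
gripper_width: 24.8
t 10.4 pos [679.2 -98.8 126.2] rot [-179.84   30.05   89.32] F [ 1.2 -0.3 -3.4] w 24.8
total d [ 0.   0.5 -1.2] rv/row [-0.09  0.05  0.12]
[0.001, 0.0, 0.0007]
time_s: 10.78
ee_pos: [679.2, -100.5, 123.3]
ee_rot: [-179.9, 30.1, 89.3]
force: [-0.2, -0.1, -2.9]
gripper_width: 24.7
t 10.78 pos [ 679.2 -100.5  123.3] rot [-179.85   30.05   89.32] F [-0.2 -0.1 -2.9] w 24.7
total d [-0.   0.2 -1.7] rv/row [-0.08  0.05  0.12]
[0.001, -0.0, 0.0013]
```

```bash
for i in 1 2; do :; done; python3 -m creep '{"offset":[[0,0,0.0015],[0,0,0]],"rotation":[[0,0,0],[0,0,0]]}'; python3 -m creep '{"offset":[[0,0,0.0015],[0,0,0]],"rotation":[[0,0,0],[0,0,0]]}'
```

```text
time_s: 11.02
ee_pos: [679.4, -100.8, 123.1]
ee_rot: [-179.9, 30.0, 89.3]
force: [-1.5, 4.8, 2.5]
gripper_width: 24.8
time_s: 11.28
ee_pos: [679.4, -100.8, 123.1]
ee_rot: [-180.0, 30.0, 89.2]
force: [-3.2, 7.1, 8.3]
gripper_width: 24.6
```

```bash
python3 -m creep '{"offset":[[0,0,0.002],[0,0,0]],"rotation":[[0,0,0],[0,0,0]]}'
python3 - <<'E'
from h import *
goal(0)
for n,x,y in(("side",220,150),("top",310,150)):
    s=grab_frame(n)[:,:,::-1].copy()
    cv2.imwrite(f"pics/8{n}.png",cv2.convertScaleAbs(cv2.resize(s[y:y+90,x:x+110],None,fx=6,fy=6,interpolation=cv2.INTER_CUBIC),alpha=1.5,beta=10))
E
```

```text
time_s: 11.52
ee_pos: [679.4, -100.8, 123.1]
ee_rot: [179.9, 30.0, 89.2]
force: [-5.4, 13.5, 16.7]
gripper_width: 25.0
t 11.53 pos [ 679.4 -100.8  123.1] rot [179.92  29.99  89.16] F [-5.4 13.5 16.7] w 25.0
total d [-0.2  0.5 -1.5] rv/row [ 0.07 -0.01 -0.02]
[0.0012, -0.0002, 0.001]
```

View pics/8side.png

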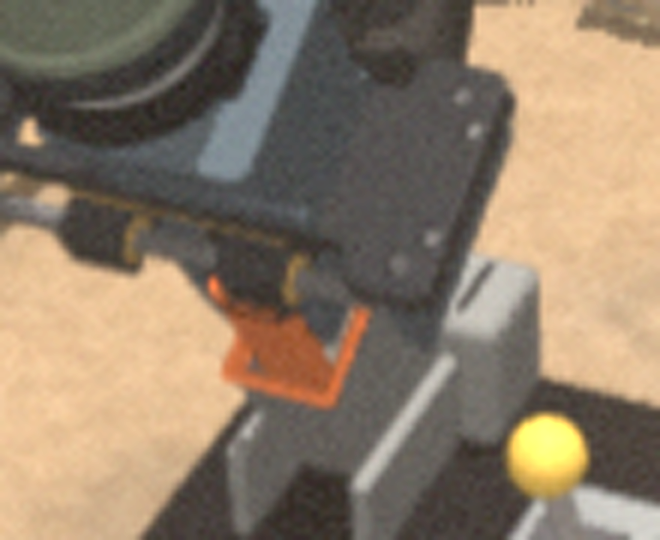

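View pics/8top.png

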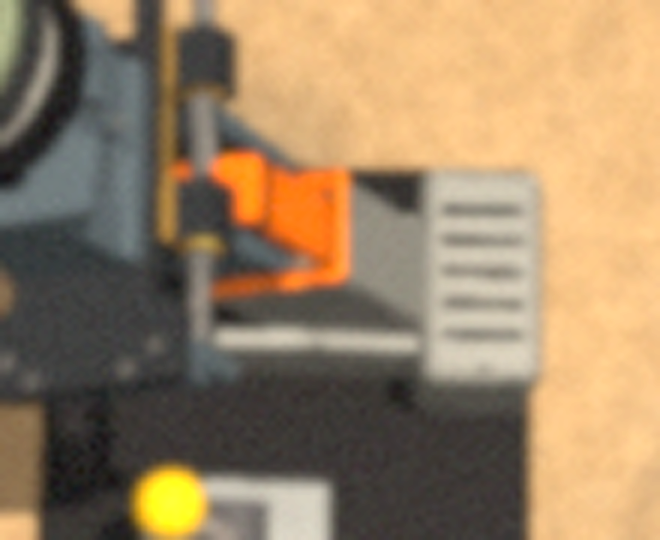

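The pack sits deep in the sleeve, with only its top part above the lip (side crop 280,345). Pressing down raised the force to 17 N at the predicted home height (TCP z 123.1 against 122.5). I'll ease off and release.

```bash
python3 -m creep '{"offset":[[0,0,-0.003],[0,0,0]],"rotation":[[0,0,0],[0,0,0]]}'; python3 -m creep '{"offset":[[0,0,0],[0,0,0],[0,0,0],[0,0,0],[0,0,0]],"rotation":[[0,0,0],[0,0,0],[0,0,0],[0,0,0],[0,0,0]]}' 0.3 30
```

```text
time_s: 11.88
ee_pos: [679.6, -100.7, 123.1]
ee_rot: [-180.0, 30.0, 89.3]
force: [-3.1, 6.5, 6.5]
gripper_width: 24.9
time_s: 12.5
ee_pos: [679.3, -101.7, 121.6]
ee_rot: [-179.9, 30.1, 89.3]
force: [0.8, 0.1, 0.6]
gripper_width: 63.6
```

```bash
python3 -m creep '{"offset":[[0,0,-0.03],[0,0,-0.045],[0,0,-0.045],[0,0,0]],"rotation":[[0,0,0],[0,0,0],[0,0,0],[0,0,0]]}'
python3 - <<'E'
from h import *
plan([700,200,300],tool(90),1)
for n,x,y in(("side",220,150),("top",310,150)):
    s=grab_frame(n)[:,:,::-1].copy();cv2.imwrite(f"pics/9{n}full.png",s)
    cv2.imwrite(f"pics/9{n}.png",cv2.convertScaleAbs(cv2.resize(s[y:y+110,x:x+130],None,fx=6,fy=6,interpolation=cv2.INTER_CUBIC),alpha=1.5,beta=10))
E
```

```text
time_s: 13.0
ee_pos: [682.2, -39.8, 229.4]
ee_rot: [179.6, 30.0, 89.2]
force: [0.8, -0.5, -0.7]
gripper_width: 63.9
t 13.0 pos [682.2 -39.8 229.4] rot [179.61  29.99  89.17] F [ 0.8 -0.5 -0.7] w 63.9
total d [ 17.8 239.8  70.6] rv/row [ 0.16 29.99 -0.71]
[0.1726, 0.0156, -0.181]
```

View pics/9side.png

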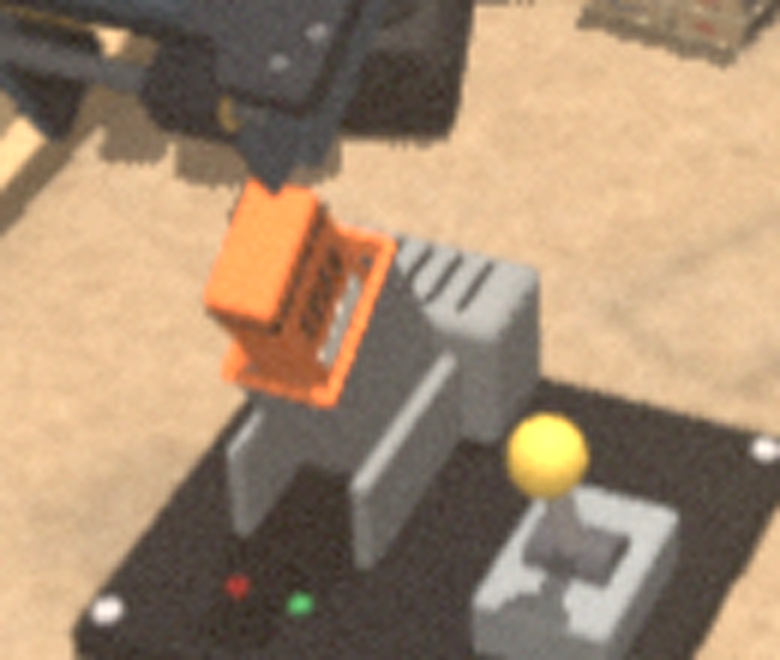

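View pics/9top.png

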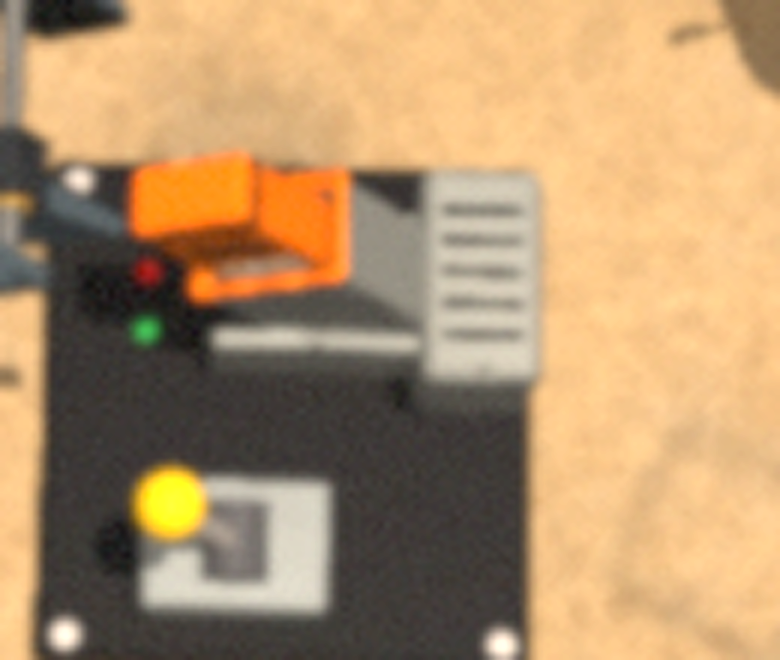

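The pack stays seated in line with the sleeve after release. The lever is still to the left (knob at side about 311,226; top about 338,233). I'll check how far the pack sticks out numerically and plan the lever approach.

```bash
python3 - <<'E'
from h import *
z=lambda a,k,o:(np.array(a)+.5)/k-.5+o
S=z([(207,303),(250,180),(320,197),(276,322)],6,np.array([220,150]));Tt=z([(132,165),(250,150),(254,225),(137,240)],6,np.array([310,150]))
for zz in (130,134):
  A=T(*DOCK,sl(box(0,0,45,24,zz)));print(zz);
  print("side",proj("side",A).round(1)[[0,1,2,3]].tolist());print("top",proj("top",A).round(1).tolist())
print(S.round(1).tolist(),Tt.round(1).tolist())
plan([583,-15,230],tool(0),10)
E
```

```text
130
side [[254.6, 198.7], [262.9, 177.9], [274.1, 180.7], [265.9, 201.6]]
top [[333.3, 177.6], [352.1, 174.7], [352.0, 185.7], [333.1, 188.5]]
134
side [[254.0, 197.8], [262.3, 177.0], [273.6, 179.7], [265.3, 200.7]]
top [[332.4, 177.1], [351.2, 174.1], [351.1, 185.2], [332.1, 188.0]]
[[254.1, 200.1], [261.2, 179.6], [272.9, 182.4], [265.6, 203.2]] [[331.6, 177.1], [351.2, 174.6], [351.9, 187.1], [332.4, 189.6]]
t 13.1 pos [680.1 -41.3 225.3] rot [-179.85   30.05   89.34] F [ 0.3 -1.  -0.2] w 63.7
total d [-97.1  26.3   4.7] rv/row [2.33 2.38 8.71]
[0.0019, -0.0097, -0.0016]
[0.0005, -0.01, -0.0012]
[-0.001, -0.01, -0.0008]
[-0.0025, -0.0098, -0.0005]
[-0.0039, -0.0093, -0.0002]
[-0.0052, -0.0086, -0.0]
[-0.0065, -0.0077, 0.0001]
[-0.0076, -0.0066, 0.0001]
[-0.0085, -0.0054, -0.0]
[-0.0092, -0.0041, -0.0002]
```

```bash
python3 -m creep '{"offset":[[0.002,-0.01,-0.002],[0.0005,-0.01,-0.001],[-0.001,-0.01,-0.001],[-0.0025,-0.01,-0.0005],[-0.004,-0.0095,0]],"rotation":[[2.3,2.4,8.7],[2.3,2.4,8.7],[2.3,2.4,8.7],[2.3,2.4,8.7],[2.3,2.4,8.7]]}' 1 30; python3 -m creep '{"offset":[[-0.005,-0.0085,0],[-0.0065,-0.0075,0],[-0.0075,-0.0065,0],[-0.0085,-0.0055,0],[-0.009,-0.004,0]],"rotation":[[2.3,2.4,8.7],[2.3,2.4,8.7],[2.3,2.4,8.7],[2.3,2.4,8.7],[2.3,2.4,8.7]]}'; python3 -c "
from h import *
plan([583,-15,230],tool(0),1)
plan([583,-22,92],tool(0),4)"
```

```text
time_s: 13.72
ee_pos: [629.9, -28.8, 225.9]
ee_rot: [173.7, 14.9, 42.7]
force: [0.2, -0.7, -0.1]
gripper_width: 16.5
time_s: 14.35
ee_pos: [581.8, -15.8, 228.0]
ee_rot: [-179.9, -0.2, -0.2]
force: [-1.0, -0.2, 0.1]
gripper_width: 0.1
t 14.35 pos [581.8 -15.8 228. ] rot [-1.7995e+02 -1.6000e-01 -2.5000e-01] F [-1.  -0.2  0.1] w 0.1
total d [1.2 0.8 2. ] rv/row [-0.05 -0.16 -0.25]
[0.0012, -0.0008, -0.002]
t 14.35 pos [581.8 -15.8 228. ] rot [-1.7995e+02 -1.6000e-01 -2.5000e-01] F [-1.  -0.2  0.1] w 0.1
total d [   1.2   -6.2 -136. ] rv/row [-0.01 -0.04 -0.06]
[0.0002, 0.0016, 0.034]
[0.0002, 0.0016, 0.034]
[0.0002, 0.0016, 0.034]
[0.0003, 0.0016, 0.034]
```

```bash
python3 -m creep '{"offset":[[0.0003,0.0015,0.034],[0.0003,0.0015,0.034],[0.0003,0.0015,0.034],[0.0003,0.0015,0.034],[0,0,0]],"rotation":[[0,0,0],[0,0,0],[0,0,0],[0,0,0],[0,0,0]]}'
python3 - <<'E'
from h import *
plan([583,-115,92],tool(0),1)
s=grab_frame("side")[:,:,::-1].copy()
cv2.imwrite("pics/10.png",cv2.resize(s[130:290,200:380],None,fx=4,fy=4,interpolation=cv2.INTER_CUBIC))
E
```

```text
time_s: 14.98
ee_pos: [581.6, -21.6, 90.1]
ee_rot: [-180.0, 0.2, 0.1]
force: [-0.6, -0.5, 0.0]
gripper_width: 0.4
t 14.97 pos [581.6 -21.6  90.1] rot [-1.8e+02  2.4e-01  6.0e-02] F [-0.6 -0.5  0. ] w 0.4
total d [  1.4 -93.4   1.9] rv/row [-0.    0.24  0.06]
[0.0013, 0.0934, -0.002]
```

View pics/10.png

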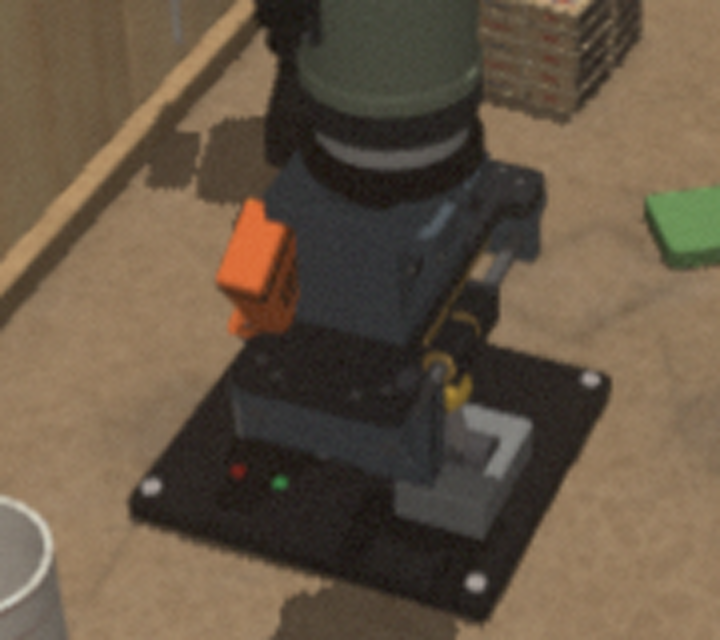

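The closed fingers hang on the left of the knob (knob at 455,390, fingers at 425,440 in the crop). Pushing right.

```bash
python3 -m creep '{"offset":[[0.001,0.012,0],[0,0.012,0],[0,0.012,0],[0,0.012,0],[0,0.012,0]],"rotation":[[0,0,0],[0,0,0],[0,0,0],[0,0,0],[0,0,0]]}';python3 -m creep '{"offset":[[0,0.01,0],[0,0.01,0],[0,0.005,0],[0,0,0]],"rotation":[[0,0,0],[0,0,0],[0,0,0],[0,0,0]]}'
```

```text
time_s: 15.65
ee_pos: [586.1, -82.0, 94.2]
ee_rot: [180.0, -0.3, 0.1]
force: [-0.5, 1.2, 0.7]
gripper_width: 0.3
time_s: 16.15
ee_pos: [586.2, -106.6, 93.9]
ee_rot: [180.0, -0.3, 0.1]
force: [0.0, -0.1, 0.8]
gripper_width: 0.5
```

```bash
python3 -m creep '{"offset":[[0,0.003,0],[0,0.003,0],[0,0.003,0],[0,0,0]],"rotation":[[0,0,0],[0,0,0],[0,0,0],[0,0,0]]}';python3 - <<'E'
from h import *
s=grab_frame("side")[:,:,::-1].copy()
cv2.imwrite("pics/11.png",cv2.resize(s[130:290,200:380],None,fx=4,fy=4,interpolation=cv2.INTER_CUBIC))
E
```

```text
time_s: 16.65
ee_pos: [586.1, -108.8, 93.9]
ee_rot: [-179.4, -0.3, -0.1]
force: [0.9, 17.8, 1.8]
gripper_width: 0.6
```

View pics/11.png

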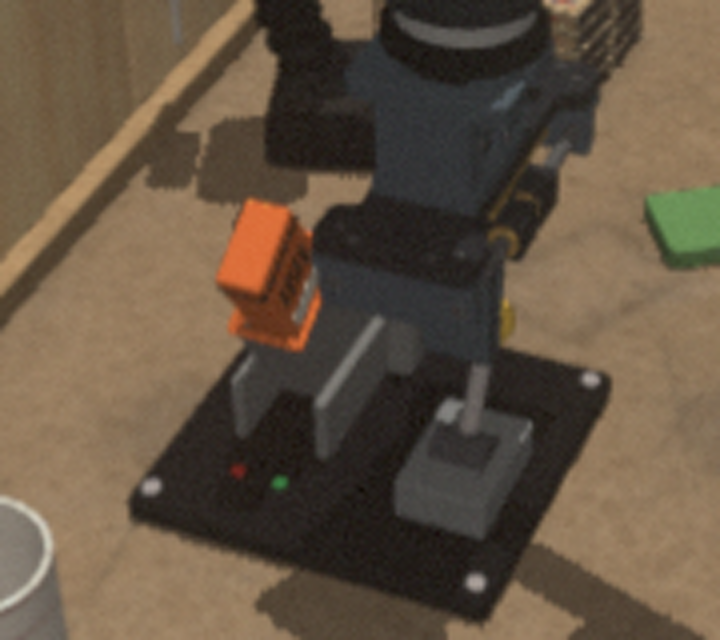

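The push hit an 18 N stop and the lever now leans right (knob at 505,320). Backing off for a clear look.

```bash
python3 -m creep '{"offset":[[0,-0.015,0],[0,-0.03,0],[0,-0.02,-0.03],[0,0,-0.05],[0,0,-0.05]],"rotation":[[0,0,0],[0,0,0],[0,0,0],[0,0,0],[0,0,0]]}';python3 -m creep '{"offset":[[-0.05,0,-0.02],[-0.06,0,0],[-0.06,0,0],[-0.06,0,0],[0,0,0]],"rotation":[[0,0,0],[0,0,0],[0,0,0],[0,0,0],[0,0,0]]}';python3 - <<'E'
from h import *
s=grab_frame("side")[:,:,::-1].copy();t=grab_frame("top")[:,:,::-1].copy()
cv2.imwrite("pics/12f.png",s)
cv2.imwrite("pics/12.png",cv2.resize(s[130:290,200:380],None,fx=4,fy=4,interpolation=cv2.INTER_CUBIC))
cv2.imwrite("pics/12t.png",cv2.resize(t[150:280,300:420],None,fx=4,fy=4,interpolation=cv2.INTER_CUBIC))
print(env.state()["force"])
E
```

```text
time_s: 17.32
ee_pos: [585.2, -49.7, 225.3]
ee_rot: [179.9, -0.3, 0.2]
force: [0.4, -0.5, 0.3]
gripper_width: 0.3
time_s: 17.95
ee_pos: [351.4, -50.4, 242.9]
ee_rot: [179.9, -0.3, 0.1]
force: [0.1, 0.2, 0.9]
gripper_width: 0.5
[ 0.5525921  -0.82069817 -0.0645361 ]
```

View pics/12.png

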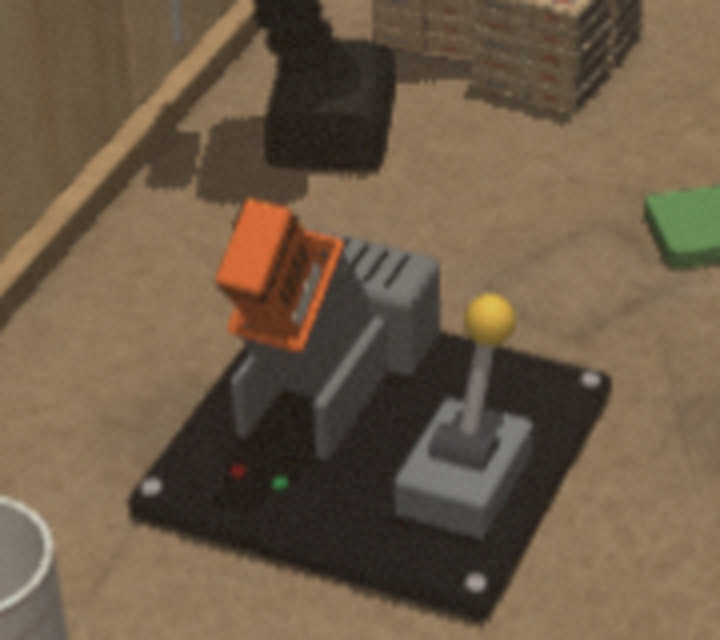

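View pics/12t.png

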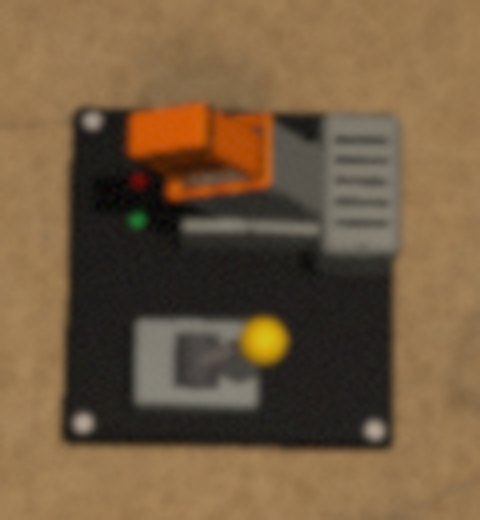

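View pics/12f.png

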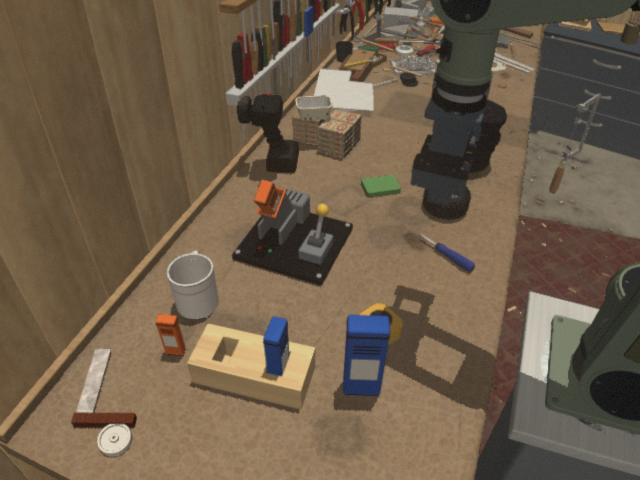

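```bash
python3 - <<'E'
from h import *
import cv2
t0=cv2.imread("pics/top0.png");s0=cv2.imread("pics/side0.png");s1=cv2.imread("pics/12f.png");t1=grab_frame("top")[:,:,::-1]
def yel(im,x0,x1,y0,y1):
    h=cv2.cvtColor(np.ascontiguousarray(im[y0:y1,x0:x1]),cv2.COLOR_BGR2HSV)
    m=((h[...,0]>18)&(h[...,0]<32)&(h[...,1]>170)&(h[...,2]>110)).astype(np.uint8)
    n,l,st,c=cv2.connectedComponentsWithStats(m);i=1+np.argmax(st[1:,4]);return c[i]+[x0,y0],st[i,4],st[i,2:4]
for a,b in((t0,s0),(t1,s1)):
    T0=yel(a,310,400,200,262);S0=yel(b,290,345,195,245);print(T0,S0)
    k=least_squares(lambda X:np.r_[proj("top",X)[0]-T0[0],proj("side",X)[0]-S0[0]],[580,-80,100]);print(k.x.round(1),k.fun.round(2))
    for n,u in(("top",T0[0]),("side",S0[0])):
        k=least_squares(lambda X:proj(n,np.r_[X,99.4])[0]-u,[580,-80]);print(n,k.x.round(1))
E
```

```text
(array([337.99074074, 233.48148148]), np.int32(108), array([11, 12], dtype=int32)) (array([307.75, 225.75]), np.int32(4), array([2, 3], dtype=int32))
[585.4 -71.9 103.5] [-0.31 -1.66  1.46  0.41]
top [582.7 -72.6]
side [590.3 -76.5]Traceback (most recent call last):
  File "<stdin>", line 9, in <module>
  File "<stdin>", line 7, in yel
    return _wrapfunc(a, 'argmax', axis=axis, out=out, **kwds)
    return bound(*args, **kwds)
ValueError: attempt to get argmax of an empty sequence
```

```bash
python3 - <<'E'
from h import *
t0=cv2.imread("pics/top0.png");s0=cv2.imread("pics/side0.png");s1=cv2.imread("pics/12f.png");t1=grab_frame("top")[:,:,::-1]
def yel(im,x0,x1,y0,y1):
    im=np.ascontiguousarray(im[y0:y1,x0:x1]);h=cv2.cvtColor(im,cv2.COLOR_BGR2HSV)
    m=((h[...,0]>16)&(h[...,0]<34)&(h[...,1]>130)&(h[...,2]>100)).astype(np.uint8)
    n,l,st,c=cv2.connectedComponentsWithStats(m);i=1+np.argmax(st[1:,4]);return c[i]+[x0,y0],st[i,4]
for a,b in((t0,s0),(t1,s1)):
    T0=yel(a,310,385,200,255);S0=yel(b,290,345,195,245);print(T0,S0)
    k=least_squares(lambda X:np.r_[proj("top",X)[0]-T0[0],proj("side",X)[0]-S0[0]],[580,-80,100]);print(k.x.round(1),k.fun.round(2))
    for n,u in(("top",T0[0]),("side",S0[0])):
        k=least_squares(lambda X:proj(n,np.r_[X,99.4])[0]-u,[580,-80]);print(n,k.x.round(1))
E
```

```text
(array([338.19166667, 233.575     ]), np.int32(120)) (array([310.77697842, 225.23741007]), np.int32(139))
[581.9 -72.8 106. ] [-0.07 -0.38  0.33  0.09]
top [582.5 -73.1]
side [585.4 -80. ]
(array([365.36666667, 234.7       ]), np.int32(120)) (array([322.05426357, 209.27131783]), np.int32(129))
[ 580.7 -131.2  101.8] [-0.07 -0.37  0.33  0.09]
top [ 580.4 -131.5]
side [ 582.4 -134. ]
```

Blob measurements put the knob's travel at 58 mm of an expected 67, which works out to about 0.86 rad. That's too close to the 0.85 limit, so I'll check against the lever block's centre and push again.

```bash
python3 - <<'E'
from h import *
# block top-face corners in 12t (4x,300,150) at z=41
z=lambda a:(np.array(a)+.5)/4-.5+[300,150]
for u in z([(135,319),(260,322),(259,410),(134,408)]):
    k=least_squares(lambda X:proj("top",np.r_[X,41])[0]-u,[580,-100]);print(k.x.round(1))
plan([583,-80,225],tool(0),4)
E
python3 -m creep '{"offset":[[0.058,0.002,0],[0.058,0.002,0],[0.058,0.002,0],[0.058,0.001,0],[0,0,0]],"rotation":[[0,0,0],[0,0,0],[0,0,0],[0,0,0],[0,0,0]]}'
python3 -c "
from h import *
plan([582,-80,88],tool(0),4)"
```

```text
[605.1 -63. ]
[ 603.8 -133.4]
[ 553.4 -132.5]
[554.1 -62.7]
t 18.15 pos [356.6 -50.7 243.1] rot [ 1.7995e+02 -3.8000e-01  1.4000e-01] F [ 0.2 -0.5  1.6] w 0.4
total d [226.4 -29.3 -18.1] rv/row [ 0.01 -0.1   0.04]
[0.0566, 0.0075, 0.0049]
[0.0566, 0.0074, 0.0048]
[0.0566, 0.0074, 0.0047]
[0.0566, 0.0074, 0.0046]
time_s: 18.77
ee_pos: [591.7, -56.9, 241.0]
ee_rot: [180.0, -0.2, 0.2]
force: [-0.4, 0.5, 0.7]
gripper_width: 0.0
t 18.77 pos [591.7 -56.9 241. ] rot [179.99  -0.2    0.18] F [-0.4  0.5  0.7] w 0.0
total d [  -9.7  -23.1 -153. ] rv/row [ 0.   -0.05  0.04]
[-0.0026, 0.0058, 0.0382]
[-0.0025, 0.0058, 0.0382]
[-0.0025, 0.0058, 0.0382]
[-0.0025, 0.0058, 0.0382]
```

The block measures a true 70 × 50 mm and is centred at y = -98. The knob is therefore 33.5 mm past upright, exactly the full 0.5 rad, and the lever must have started slightly short of its left end. I'll do one firm re-push to confirm the stop.

```bash
python3 -m creep '{"offset":[[-0.0025,0.004,0.038],[-0.0025,0.004,0.038],[-0.0025,0.004,0.038],[-0.0025,0.004,0.035],[0,0,0]],"rotation":[[0,0,0],[0,0,0],[0,0,0],[0,0,0],[0,0,0]]}'
python3 -m creep '{"offset":[[0,0.01,0],[0,0.01,0],[0,0.008,0],[0,0.005,0],[0,0,0]],"rotation":[[0,0,0],[0,0,0],[0,0,0],[0,0,0],[0,0,0]]}'
```

```text
time_s: 19.4
ee_pos: [575.7, -72.9, 92.2]
ee_rot: [-180.0, 0.1, 0.1]
force: [-0.3, -1.1, 0.4]
gripper_width: 0.3
time_s: 20.02
ee_pos: [578.2, -106.5, 95.2]
ee_rot: [180.0, -0.3, 0.1]
force: [-0.3, -0.0, 0.3]
gripper_width: 0.4
```

```bash
python3 -m creep '{"offset":[[0,0.003,0],[0,0.003,0],[0,0.003,0],[0,0.002,0],[0,0,0]],"rotation":[[0,0,0],[0,0,0],[0,0,0],[0,0,0],[0,0,0]]}'
```

```text
time_s: 20.65
ee_pos: [578.1, -109.3, 95.0]
ee_rot: [-179.2, -0.3, -0.1]
force: [1.1, 22.3, 3.5]
gripper_width: 0.5
```

Same hard stop at y ≈ -109 (22 N), so the lever is at its end. I'll retreat, check once more, and hand in.

```bash
python3 -m creep '{"offset":[[0,-0.015,0],[0,-0.03,0],[0,-0.02,-0.03],[0,0,-0.05],[0,0,-0.05]],"rotation":[[0,0,0],[0,0,0],[0,0,0],[0,0,0],[0,0,0]]}';python3 -m creep '{"offset":[[-0.05,0,-0.02],[-0.06,0,0],[-0.06,0,0],[0,0,0],[0,0,0]],"rotation":[[0,0,0],[0,0,0],[0,0,0],[0,0,0],[0,0,0]]}';python3 - <<'E'
from h import *
cv2.imwrite("pics/13.png",grab_frame("side")[:,:,::-1]);print(env.state()["force"],env.state()["qvel"].round(2))
E
```

```text
time_s: 21.28
ee_pos: [577.1, -51.8, 226.1]
ee_rot: [179.9, -0.3, 0.2]
force: [1.3, 0.6, -0.9]
gripper_width: 0.1
time_s: 21.9
ee_pos: [408.0, -52.6, 244.6]
ee_rot: [179.9, -0.4, 0.1]
force: [0.1, 0.5, 0.8]
gripper_width: 0.5
[ 0.52220088 -0.25505837  0.04192608] [ 0.09  1.16 -0.59  0.22  0.34 -0.06]
```

View pics/13.png

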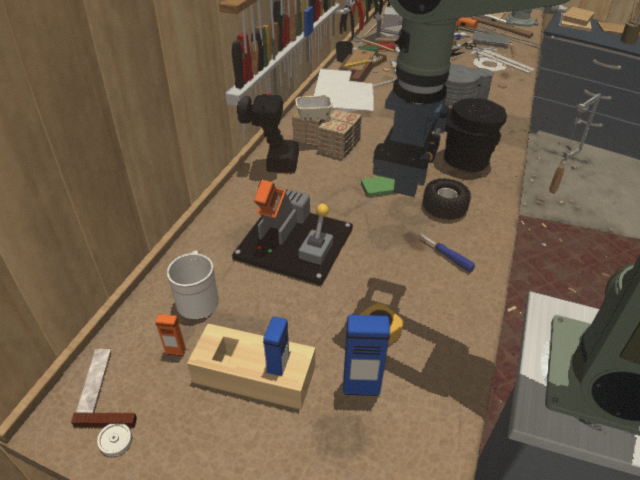

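The orange pack is home in the sleeve (268,198) and the lever leans right (knob 322,210). Blue, mug, tape measure and case are where they were, and the arm is clear of everything.

```bash
python3 -c "
from workcell import env
print(env.job_done())"
```

```text
the job is handed in; nothing more can be done
None
```

The orange pack is fully home in the charging sleeve, the lever is over to the right, and I handed the job in at about 22 s of the 48 s allowed. No verdict was reported.

- **Pack:** I held it until it touched the sleeve floor. The fingers stopped within 1 mm of the predicted home height and the force rose to 17 N. After release, its top matched the home position to about 1.5 pixels in both cameras, roughly 2–3 mm.
- **Lever:** I pushed it until it stopped hard (18 N), then pushed again and hit the same stop (22 N). The knob ended 33.5 mm past the pivot, which is the full lean.
- **Bystanders:** in the last picture the blue pack, mug, tape measure and green case look unmoved, and the arm is clear of everything.

**Checks that disagreed:**
- **Lever travel:** the knob's measured travel was only 58 mm of the expected 67, which on its own would put the lever at about 0.86, just above the 0.85 limit. The hard stop and the knob's distance from the lever block's centre both say it is at its end, so the lever probably started slightly short of its left end.
- **Pack tilt:** before insertion, the camera fit suggested the pack was tilted 1–2° in the grip. It still slid in with no more than about 3 N sideways.

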